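# Clear the wiring bench: empty the housing and the cup into the bins

### The job

Clear this wiring bench: first tip the loose orange terminal blocks out of the aluminium housing into the orange bin and stand the housing upright on the black pad, squarely inside its yellow outline; only then pour the blue blocks from the cup into the blue bin and stand the empty cup upright in the middle of the cork coaster. Any stray block on the bench also goes into the bin of its colour, so that in the end every block lies in its bin; leave the screwdriver where it is.

Things in the scene. Friction and masses are not known exactly. Their poses are not given: they have to be found in the camera images.
- housing: loose open-topped aluminium instrument housing (a rectangular shell), 116 mm long (its x) x 66 mm wide (its y) x 58 mm high (z up when upright), walls and floor 4 mm, 0.2 kg; orange blocks lie loose inside; origin at the centre of its underside
- cup: loose white plastic cup, round, 92 mm high, outside diameter 57 mm at the foot and 72 mm at the rim, wall 3 mm, floor 4 mm, 0.1 kg, with a black ribbed rubber grip band round its middle (36 to 64 mm up, 65 mm across); it holds blue blocks; origin at the centre of its underside, z towards its mouth
- pad: black rectangular pad with a yellow outline, 150 mm (its x) x 105 mm (its y), 2 mm thick, fixed to the bench; the housing's place; origin at the centre of its underside
- coaster: round cork coaster, diameter 110 mm, 3 mm thick, fixed; the cup's place; origin at the centre of its underside
- blue_bin: blue open-topped bin 170 x 170 mm outside, 60 mm high, walls and floor 5 mm thick, fixed; origin at the centre of its underside (on the bench), z up, x and y parallel to its walls
- orange_bin: orange open-topped bin 170 x 170 mm outside, 60 mm high, walls and floor 5 mm thick, fixed; origin at the centre of its underside (on the bench), z up, x and y parallel to its walls
- screwdriver: loose screwdriver with a red handle, 190 mm long, lying beyond the work; a bystander
- blue0: blue terminal block with two screw heads, 20 x 20 x 26 mm, smooth slippery nylon, 25 g; origin at its centre, z along the 26 mm length; starts in the cup
- blue1: blue terminal block with two screw heads, 20 x 20 x 26 mm, smooth slippery nylon, 25 g; origin at its centre, z along the 26 mm length; starts in the cup
- blue2: blue terminal block with two screw heads, 20 x 20 x 26 mm, smooth slippery nylon, 25 g; origin at its centre, z along the 26 mm length; starts in the cup
- blue3: blue terminal block with two screw heads, 20 x 20 x 26 mm, smooth slippery nylon, 25 g; origin at its centre, z along the 26 mm length; starts in the cup
- blue4: blue terminal block with two screw heads, 20 x 20 x 26 mm, smooth slippery nylon, 25 g; origin at its centre, z along the 26 mm length; starts in the cup (may be absent)
- blue5: blue terminal block with two screw heads, 20 x 20 x 26 mm, smooth slippery nylon, 25 g; origin at its centre, z along the 26 mm length; starts in the cup (may be absent)
- blue6: blue terminal block with two screw heads, 20 x 20 x 26 mm, smooth slippery nylon, 25 g; origin at its centre, z along the 26 mm length; lies stray on the bench (may be absent)
- blue7: blue terminal block with two screw heads, 20 x 20 x 26 mm, smooth slippery nylon, 25 g; origin at its centre, z along the 26 mm length; lies stray on the bench (may be absent)
- orange0: orange terminal block with two screw heads, 20 x 20 x 26 mm, smooth slippery nylon, 25 g; origin at its centre, z along the 26 mm length; starts in the housing (may be absent)
- orange1: orange terminal block with two screw heads, 20 x 20 x 26 mm, smooth slippery nylon, 25 g; origin at its centre, z along the 26 mm length; starts in the housing (may be absent)
- orange2: orange terminal block with two screw heads, 20 x 20 x 26 mm, smooth slippery nylon, 25 g; origin at its centre, z along the 26 mm length; starts in the housing (may be absent)
- orange3: orange terminal block with two screw heads, 20 x 20 x 26 mm, smooth slippery nylon, 25 g; origin at its centre, z along the 26 mm length; lies stray on the bench (may be absent)
- orange4: orange terminal block with two screw heads, 20 x 20 x 26 mm, smooth slippery nylon, 25 g; origin at its centre, z along the 26 mm length; lies stray on the bench (may be absent)

How it is judged:
By the outcome, as a careful person would: the job done as asked, in the order asked, and still so for the second after the job is handed in, with the robot touching nothing.
Of blue4, blue5 only 1 to 2 are there at a start; the rules pass over those that are not, and their reading is None.
Of orange0, orange1, orange2 only 2 to 3 are there at a start; the rules pass over those that are not, and their reading is None.
Of blue6, blue7, orange3, orange4 only 2 to 4 are there at a start; the rules pass over those that are not, and their reading is None.
At some moment in a run one of housing may be knocked a few centimetres aside while the robot is not near it.
Once in a run the grip may slacken for a moment while it holds something.
It also fails if it takes over 210 s, if anything falls off the work surface, if the arm or the gripper's body presses on something with over 40 N, if the wrist force passes 120 N, or if a joint passes its speed limit or range.

### The arm

A 7-joint arm with a two-finger parallel gripper is mounted at the origin on the work surface. World frame = base frame: x ahead of the robot, y to its left, z up, the work surface at z = 0. Lengths are in m, angles in rad, forces in N, time in s.
With the tool pointing down it reaches from about 0.35 to 0.9 m from the base axis. Payload 8.1 kg.
Tool frame: the origin (TCP) lies at the very end of the fingers, on their centre line; the grasp point (between the pads) lies 19 mm behind it; z points along the fingers, y is the line along which they close (so a half turn about z gives the same grasp; the last joint's range is limited). The gripper opens to 92 mm and grips with 3 to 60 N. Pads are 19 mm wide; open, the fingers measure 130 mm over their backs; the gripper's body (75 mm by 190 mm) begins 47 mm behind the grasp point.
Start: joints at [-1.409, 0.434, 0.025, 1.573, -0.012, 1.134, -0.075], TCP at [0.164, 0.603, 0.227] pointing down, gripper open.
Joint ranges: [-2.62, 2.62], [-0.44, 2.09], [-1.27, 1.32], [0.08, 2.57], [-1.32, 4.46], [0.12, 2], [-2.74, 2.74]. Speed limits (rad/s): [2.22, 2.22, 3.01, 3.01, 3.14, 3.14, 3.14].

### API

Orientations are given as a rotation vector (axis times angle).
In Python, from cell import observe, get_image, sign_off, find_in, trace, place_of gives the robot as it stands. The module is installed in compiled form; this text tells all that it offers.
- The arm moves only by the shell command python3 -m handwheel 'ROWS' [OPENING] [FORCE]. ROWS is JSON, a list of rows, each a list of 6 numbers: the shift along the tool's x, y, z each as a share of 0.02 m, from -1 to 1, then the turn, a rotation vector about the tool's x, y, z each as a share of 4 degrees, from -1 to 1. A call has 1 to 8 rows; each row shifts and turns the commanded pose from where the row before left it, along the tool's axes as they then stand; what a row does not reach is not made up. A row lasts 1/12 s, in which the tool goes at most 41.7 mm and 7.16 degrees, less where a joint would pass 70% of its speed; a pose out of reach is approached as far as the arm can. A call with a number of a shift or a turn outside -1 to 1 is refused whole. A call with a gripper value outside its range is refused whole. OPENING is the opening, from 0 (shut) to 1 (fully open), set as the call begins (- or left out, the last holds). The fingers move at their own pace and stop on an object; FORCE is the grip in N (left out, the last holds). Time passes only in rows, so rows that do not move let the fingers close. It gives the time, the measured TCP pose, the force, the opening and the grip force at its end, in the units of the state.
- observe(): the state, without advancing time (a new reading comes with each control period).
- get_image(name): name is "side" or "top" or "wrist"; returns a dict with "image" (400x640x3 uint8, red, green, blue), "fx", "fy", "cx", "cy" (pixels), "k1" (the pictures are not rectified: a ray, as slopes to the right and down, at radius r is drawn at 1 + k1 r^2 times it, then the intrinsics apply), "position" and "orientation" of the camera in the world. Camera axes: x right, y down, z forward; pixel columns grow to the right and rows downward; lengths in m; the calibration is good to about 2 mm. A picture is of the moment at which its call begins. There is no depth.
- sign_off(): hands the job in; it is judged then, once.
Trained networks look in the newest picture that a camera, given by its name, has taken for a name from the list of things; names that differ only in an ending like _2 or _b are one class to them, and where a whole thing is asked for, a point or a joint stands for the part that bears it (a point fixed in the world has none). Each returns a list of dicts, best first, with "score" (0 to 1); they miss things now and then, are a little off and sometimes report something else, mostly with a low value. They report only what shows in the picture. A call takes as long as a camera call.
- find_in(label, camera): "rect" ([centre column, centre row, width, height] as shares, 0 to 1, of the picture: columns of its width, rows of its height, round what is visible of it).
- trace(label, camera): "region" (400x640 bool, what is visible of it) and "rect" ([centre column, centre row, width, height] as shares, 0 to 1, of the picture: columns of its width, rows of its height, round what is visible of it).
- place_of(label, camera): "point" ([column, row] as shares, 0 to 1, of the picture: columns of its width, rows of its height: a listed point, or the origin of a listed thing).
The state is a dict: "clock": time; "joints": joint angles; "dq": joint speeds; "joint_efforts": joint torques, N m; "position": TCP position; "ee_rot": TCP orientation; "force": force on the tool from outside, world axes, zero at the start; "ft_torque": the same for the moment, N m; "width": opening from 0.0 (shut) to 1.0 (fully open); "gripper_force": force on a finger pad.
Only numpy, scipy, OpenCV 4.12 (cv2) and the standard library are available. Lean on these libraries where they do the work, as an engineer would, in place of code of your own. Each camera call takes 0.05 s, during which the arm holds its last target. There are 200 camera calls.

## Working session

There is one attempt and no reset: what is moved stays moved. The work goes in short steps, Python scripts to look and compute and a shell command to move; the robot and the scene stay as the last step left them, time stands still between calls to the robot, and variables do not carry over. Pictures are saved under pics/ and viewed, at most 14 in all, crops included, and the job is handed in when it is done.

```bash
mkdir -p pics; ls; cat > h.py <<'E'
import numpy as np, cv2
from scipy.spatial.transform import Rotation as R
from cell import observe, get_image, find_in, trace, place_of
def rays(c,px):
    px=np.atleast_2d(px).astype(float)
    K=np.array([[c['fx'],0,c['cx']],[0,c['fy'],c['cy']],[0,0,1]])
    u=cv2.undistortPoints(px[:,None,:],K,np.array([c['k1'],0,0,0.]))[:,0]
    d=np.c_[u,np.ones(len(u))]
    o=np.array(c['orientation'])
    M=o if o.shape==(3,3) else R.from_rotvec(o).as_matrix()
    return np.array(c['position']),d@M.T
def onz(c,px,z):
    p,d=rays(c,px); return p+d*((z-p[2])/d[:,2])[:,None]
def proj(c,X):
    o=np.array(c['orientation']); M=o if o.shape==(3,3) else R.from_rotvec(o).as_matrix()
    q=(np.atleast_2d(X)-c['position'])@M; q=q[:,:2]/q[:,2:]
    q=q*(1+c['k1']*(q**2).sum(1))[:,None]
    return q*[c['fx'],c['fy']]+[c['cx'],c['cy']]
def tri(c1,p1,c2,p2):
    a,d=rays(c1,p1); b,e=rays(c2,p2); d=d[0]/np.linalg.norm(d);e=e[0]/np.linalg.norm(e)
    s=np.linalg.lstsq(np.c_[d,-e],b-a,rcond=None)[0]
    x=a+s[0]*d;y=b+s[1]*e
    return (x+y)/2,np.linalg.norm(x-y)
def save(n,im): cv2.imwrite('pics/'+n+'.png',im[:,:,::-1])
E
python3 - <<'E'
from h import *
np.set_printoptions(precision=4,suppress=True)
s=observe();print({k:np.round(v,3) for k,v in s.items()})
for n in['top','side','wrist']:
    c=get_image(n);save(n+'0',c['image']);print(n,{k:v for k,v in c.items() if k!='image'})
    if n=='wrist':continue
    for l in ['housing','cup','pad','coaster','blue_bin','orange_bin','screwdriver','blue0','orange0']:
        r=place_of(l,n); t=find_in(l,n)
        print(l,[(round(q['score'],2),np.round(np.array(q['point'])*[640,400],1),onz(c,np.array(q['point'])*[640,400],0.0)[0][:2]) for q in r if q['score']>.2])
        print('   ',[(round(q['score'],2),np.round(np.array(q['rect'])*[640,400,640,400],0)) for q in t if q['score']>.2])
E
```

```text
pics
{'clock': np.float64(0.0), 'joints': array([-1.409,  0.435,  0.025,  1.574, -0.012,  1.134, -0.075]), 'dq': array([ 0.001, -0.001,  0.   , -0.   ,  0.001, -0.002, -0.   ]), 'joint_efforts': array([ -0.   , -66.783,   0.985, -31.449,  -0.061,   0.042,   0.   ]), 'position': array([0.163, 0.603, 0.226]), 'ee_rot': array([-0.415, -3.114,  0.003]), 'force': array([-0.149, -0.642,  0.262]), 'ft_torque': array([ 0.026, -0.013,  0.02 ]), 'gripper_force': np.float64(0.0), 'width': np.float64(0.999)}
top {'fx': 425.2180867208654, 'fy': 425.2180867208654, 'cx': 319.7383090428719, 'cy': 196.76196909782556, 'k1': -0.1066867353508857, 'position': array([ 0.4511, -0.0095,  1.0849]), 'orientation': array([-2.1594,  2.1285, -0.1242])}
housing [(0.58, array([275.3, 249.5]), array([0.4597, 0.1219])), (0.28, array([387.1, 254.9]), array([ 0.4504, -0.1619]))]
    [(0.74, array([270., 249.,  29.,  49.])), (0.37, array([183., 250.,  74.,  72.])), (0.3, array([269., 236.,  12.,  10.]))]
cup [(0.62, array([383.9, 252.3]), array([ 0.4567, -0.1538]))]
    [(0.89, array([390., 251.,  31.,  29.])), (0.5, a
[... 2936 characters left out ...]
19., 164.,  81.,  64.]))]
orange0 [(0.49, array([347.5, 170.3]), array([ 0.6413, -0.2553])), (0.45, array([335.7, 281.4]), array([0.4724, 0.1135])), (0.4, array([345.9, 290. ]), array([0.4415, 0.1217])), (0.39, array([324.7, 273.6]), array([0.5049, 0.1078]))]
    [(0.64, array([338., 280.,   9.,  11.])), (0.54, array([347., 288.,   8.,   9.])), (0.42, array([392., 199.,  34.,  42.])), (0.4, array([324., 275.,  11.,  11.])), (0.26, array([338., 197.,  39.,  31.]))]
wrist {'fx': 304.67931681890377, 'fy': 304.67931681890377, 'cx': 317.60680710888465, 'cy': 195.86103591981094, 'k1': 0.006193569138338692, 'position': array([0.0853, 0.6242, 0.3843]), 'orientation': array([2.295 , 1.7557, 0.2695])}
```

```bash
python3 - <<'E'
import cv2
a=cv2.imread('pics/top0.png')[90:300,130:530];cv2.imwrite('pics/topc.png',cv2.resize(a,None,fx=2,fy=2,interpolation=cv2.INTER_CUBIC))
a=cv2.imread('pics/side0.png')[110:400,190:510];cv2.imwrite('pics/sidec.png',cv2.resize(a,None,fx=2,fy=2,interpolation=cv2.INTER_CUBIC))
E
```

```text
(no output)
```

View pics/topc.png

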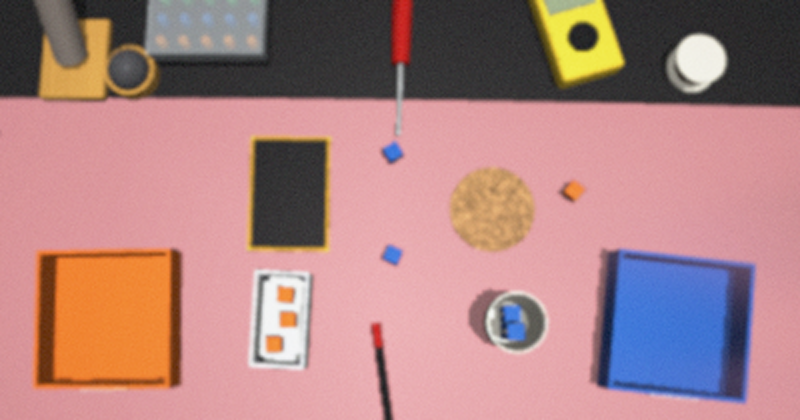

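View pics/sidec.png

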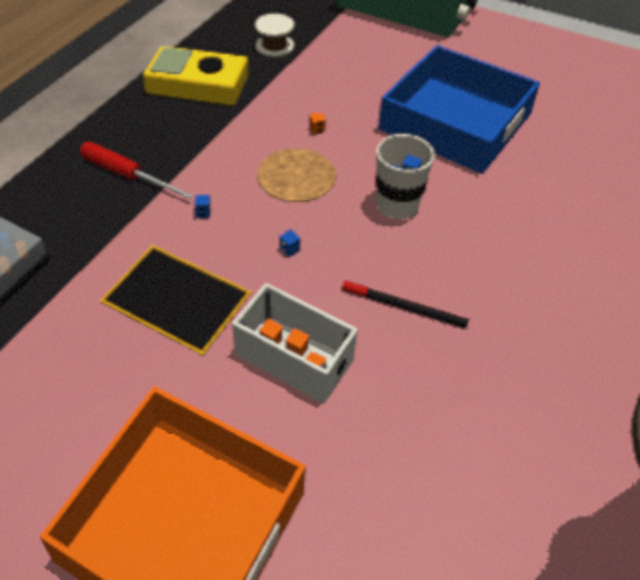

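```bash
python3 -m handwheel '[[0,0,0,0,0,-0.95],[0,0,0,0,0,-0.95],[0,0,0,0,0,-0.95],[0,0,0,0,0,-0.95],[-0.7,-1,0,0,0,0],[-0.7,-1,0,0,0,0],[-0.7,-1,0,0,0,0],[-0.7,-1,0,0,0,0]]' 1
python3 -c "
from h import *;import json
s=observe();open('log.txt','a').write(json.dumps([list(s['joints']),list(s['position']),list(s['ee_rot'])])+'\n')"
python3 -m handwheel '[[-0.7,-1,0,0,0,0],[-0.7,-1,0,0,0,0],[-0.7,-1,0,0,0,0],[-0.7,-1,0,0,0,0],[-0.7,-1,0,0,0,0],[-0.7,-1,0,0,0,0],[-0.7,-1,0,0,0,0],[-0.7,-1,0,0,0,0]]'
python3 -m handwheel '[[-0.7,-1,0,0,0,0],[-0.7,-1,0,0,0,0],[-0.7,-1,0,0,0,0],[-0.7,-1,0,0,0,0],[-0.7,-1,0,0,0,0],[-0.7,-1,0,0,0,0],[-0.7,-1,0,0,0,0],[-0.7,-1,0,0,0,0]]'
python3 -m handwheel '[[-0.7,-1,0,0,0,0],[-0.7,-1,0,0,0,0],[-0.7,-1,0,0,0,0],[-0.7,-1,0,0,0,0],[0,0,0,0,0,0]]'
python3 - <<'E'
from h import *;import json
np.set_printoptions(precision=4,suppress=True)
s=observe();open('log.txt','a').write(json.dumps([list(s['joints']),list(s['position']),list(s['ee_rot'])])+'\n')
print(s)
c=get_image('wrist');save('w1',c['image']);print(R.from_rotvec(c['orientation']).as_matrix(),c['position'],R.from_rotvec(s['ee_rot']).as_matrix())
for l in ['housing','pad']:
    for q in trace(l,'wrist')[:1]:
        m=q['region'].astype(np.uint8);k,_=cv2.findContours(m,0,2);k=max(k,key=cv2.contourArea)
        r=cv2.minAreaRect(k);b=cv2.boxPoints(r);z=.058 if l=='housing' else .002
        print(l,q['score'],r,onz(c,b,z)[:,:2],onz(c,[r[0]],z))
E
```

```text
clock: 2.62
position: [0.2201, 0.5223, 0.2267]
ee_rot: [-0.001, 3.142, 0.0]
force: [0.3, -0.1, 0.6]
width: 1.005
gripper_force: 0.0
clock: 3.28
position: [0.3323, 0.3623, 0.2269]
ee_rot: [-0.001, 3.141, 0.001]
force: [0.3, 0.2, -0.8]
width: 1.004
gripper_force: 0.0
clock: 3.95
position: [0.4444, 0.2023, 0.227]
ee_rot: [-0.001, 3.141, 0.001]
force: [-0.0, 0.1, -0.4]
width: 0.997
gripper_force: 0.0
clock: 4.37
position: [0.5024, 0.1185, 0.227]
ee_rot: [0.009, 3.14, -0.003]
force: [0.2, -1.0, 1.1]
width: 0.998
gripper_force: 0.0
{'clock': 4.3667, 'joints': array([-0.5317,  0.2549,  0.2426,  1.8515, -0.0674,  1.042 ,  1.3025]), 'dq': array([-0.0393, -0.0137, -0.0547,  0.0257, -0.0084,  0.002 , -0.0833]), 'joint_efforts': array([ -0.685 , -48.4171,   1.2425, -29.7813,  -0.4841,   0.1881,
         1.1518]), 'position': array([0.5024, 0.1185, 0.227 ]), 'ee_rot': array([ 0.0088,  3.1396, -0.003 ]), 'force': array([ 0.2158, -0.9649,  1.1267]), 'ft_torque': array([0.0475, 0.0149, 0.0037]), 'gripper_force': 0.0, 'width': 0.9977930209820748}
[[ 0.0052  0.9537  0.3006]
 [ 1.     -0.0048 -0.0022]
 [-0.0006  0.3006 -0.9538]] [0.4209 0.119  0.3844] [[-1.      0.0056  0.002 ]
 [ 0.0056  1.     -0.0019]
 [-0.002  -0.0019 -1.    ]]
housing 0.6 ((327.6174621582031, 136.35862731933594), (65.67550659179688, 111.13572692871094), 1.8476102352142334) [[0.5177 0.0908]
 [0.4016 0.0978]
 [0.404  0.1636]
 [0.5206 0.1642]] [[0.4578 0.1292 0.058 ]]
pad 0.96 ((325.0, 238.0), (74.0, 78.0), 90.0) [[0.5483 0.0762]
 [0.5488 0.1794]
 [0.6606 0.1839]
 [0.66   0.0722]] [[0.6022 0.128  0.002 ]]
```

View pics/w1.png

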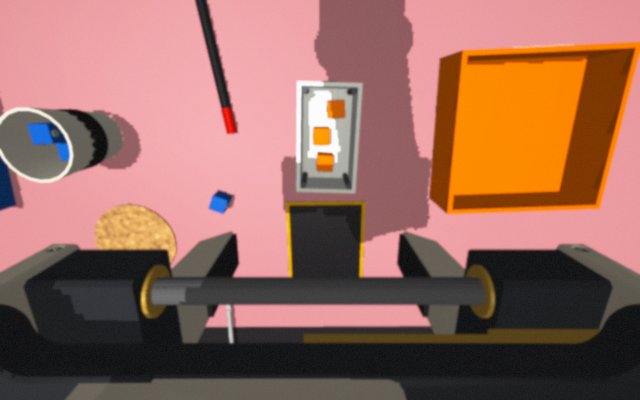

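```bash
cat > fk.py <<'E'
import numpy as np,json
from scipy.optimize import least_squares
from scipy.spatial.transform import Rotation as R
def rx(a):return R.from_rotvec([a,0,0]).as_matrix()
def rz(a):return R.from_rotvec([0,0,a]).as_matrix()
AL=np.array([0,-1,1,1,1,1,-1])*np.pi/2
P0=np.array([.267,.293,.0525,.0775,.3425,.076,.097+.172,2.716,0])
def fk(q,p):
    D=[p[0],0,p[1],0,p[4],0,p[6]];A=[0,0,0,p[2],p[3],0,p[5]]
    M=rz(p[7]);t=np.zeros(3)
    for i in range(7):
        t=t+M@np.array([A[i],0,0]);M=M@rx(AL[i]);t=t+M@np.array([0,0,D[i]]);M=M@rz(q[i]+(p[8] if i==6 else 0))
    return t,M
def fit(S):
    def res(p):
        o=[]
        for q,x,r in S:
            t,M=fk(q,p);o+=list((t-x)*10)+list(R.from_matrix(M@R.from_rotvec(r).as_matrix().T).as_rotvec())
        return np.r_[o,(p-P0)*.02]
    return min((least_squares(res,P0+np.r_[np.zeros(8),k]) for k in(0,1.57,3.14,-1.57)),key=lambda r:r.cost)
E
cat > m2.py <<'E'
from h import *
def masks(l,cam,c,z):
    out=[]
    for q in trace(l,cam):
        m=q['region'].astype(np.uint8);k,_=cv2.findContours(m,0,2)
        if not k: continue
        k=max(k,key=cv2.contourArea).reshape(-1,2).astype(float)
        if len(k)<5: continue
        w=onz(c,k,z)[:,:2]
        r=cv2.minAreaRect((w*1000).astype(np.float32))
        out.append((round(q['score'],2),np.round(r[0],1),np.round(r[1],1),round(r[2],1),np.round(k.mean(0))))
    return out
E
python3 - <<'E'
from h import *;from m2 import masks;from fk import *
np.set_printoptions(precision=4,suppress=True)
S=[([-1.409,0.434,0.025,1.573,-0.012,1.134,-0.075],[.164,.603,.227],[-.415,-3.114,.003])]+[json.loads(l) for l in open('log.txt')]
r=fit(S);print(r.cost,r.x,r.fun[:18])
C={n:get_image(n) for n in('wrist','top','side')}
for n in C:
    for l,z in(('housing',.058),('pad',.002),('coaster',.003),('cup',.092),('orange_bin',.06),('blue_bin',.06)):
        print(n,l,masks(l,n,C[n],z)[:1])
    for l in('blue0','orange0'):
        print(n,l,masks(l,n,C[n],.015)[:6])
E
```

```text
4.73551444200511 [-15.1843  24.9072   3.3968 -15.3709 -42.9215  32.4945   9.9412   2.6227
  -1.9183] [ 1.5916  0.0724 -0.1793  0.0062 -0.0028  0.3581 -1.8258 -0.8677  0.1056
  0.2887 -0.0382 -0.1694 -0.7171  0.1998  0.0744  0.3778  0.4205 -0.1894]
wrist housing [(0.58, array([460.8, 128.7]), array([ 68. , 118.7]), 88.1, array([330., 139.]))]
wrist pad [(0.64, array([603., 128.]), array([107.4, 110.3]), 90.0, array([325., 239.]))]
wrist coaster [(0.92, array([ 584.4, -130.7]), array([112.2,  68.5]), 85.6, array([131., 225.]))]
wrist cup [(0.68, array([ 462. , -123.8]), array([117.4,  70.3]), 88.9, array([ 66., 148.]))]
wrist orange_bin [(0.63, array([ 511.4, -219.8]), array([ 9.5, 50.3]), 72.9, array([  5., 190.]))]
wrist blue_bin [(0.74, array([ 512.1, -219.5]), array([10.5, 51.6]), 72.9, array([  5., 189.]))]
wrist blue0 [(0.77, array([ 458.3, -204.8]), array([25.8, 42. ]), 0.7, array([ 42., 135.])), (0.72, array([ 479.1, -189.7]), array([20.6, 12.5]), 0.1, array([ 57., 153.])), (0.62, array([544. ,  -6.5]), array([23.9, 32.4]), 60.5, array([215., 203.])), (0.56, array([493. , 126.3
[... 1655 characters left out ...]
rray([285., 348.]))]
side blue_bin [(0.8, array([ 455.2, -327.7]), array([242.6, 191.2]), 84.9, array([421., 163.]))]
side blue0 [(0.61, array([674.7,  -0.6]), array([18.5, 30.5]), 34.3, array([290., 214.])), (0.59, array([547.2,  -6.4]), array([27.8, 47.5]), 30.5, array([333., 232.])), (0.39, array([ 476.5, -224.8]), array([24.7, 31.2]), 22.8, array([395., 191.]))]
side orange0 [(0.63, array([496.5, 118.8]), array([23.5, 29.2]), 89.3, array([325., 275.])), (0.59, array([465.3, 118.2]), array([24.6, 34.7]), 28.9, array([338., 281.])), (0.49, array([ 625.6, -228.1]), array([17.7, 28.4]), 28.0, array([348., 173.])), (0.47, array([436.4, 126.9]), array([13.2, 16.3]), 79.5, array([347., 289.]))]
```

```bash
cat > f.py <<'E'
from fk import *
import itertools
np.set_printoptions(precision=4,suppress=True)
S=[([-1.409,0.434,0.025,1.573,-0.012,1.134,-0.075],[.164,.603,.227],[-.415,-3.114,.003])]+[json.loads(l) for l in open('log.txt')]
best=[]
for sg in itertools.product([1,-1],repeat=7):
    def res(p):
        o=[]
        for q,x,r in S:
            t,M=fk(np.array(q)*sg,p);o+=list((t-x)*10)+list(R.from_matrix(M@R.from_rotvec(r).as_matrix().T).as_rotvec())
        return np.r_[o,(p-P0)[:7]]
    for a in(0,3.14):
      for k in(0,1.57,3.14,-1.57):
        p=P0.copy();p[7]=a;p[8]=k
        r=least_squares(res,p,max_nfev=15);best.append((r.cost,sg,r.x))
best.sort(key=lambda b:b[0])
for b in best[:4]:print(*b)
E
timeout 300 python3 f.py
```

```text
0.6136053045064984 (-1, 1, -1, 1, -1, 1, -1) [-0.0307  0.3356  0.594   0.1663  0.1308 -0.2564 -0.0826 -0.0941 -1.6544]
0.6136053045066721 (-1, 1, -1, 1, -1, 1, -1) [-0.0307  0.3356  0.594   0.1663  0.1308 -0.2564 -0.0826 -0.0941  4.6288]
0.6136053045067147 (-1, 1, -1, 1, -1, 1, -1) [-0.0307  0.3356  0.594   0.1663  0.1308 -0.2564 -0.0826 -0.0941 -1.6544]
0.6136053045093341 (-1, 1, -1, 1, -1, 1, -1) [-0.0307  0.3356  0.594   0.1663  0.1308 -0.2564 -0.0826 -0.0941 -1.6544]
```

```bash
cat > fk.py <<'E'
import numpy as np,json,itertools
from scipy.optimize import least_squares
from scipy.spatial.transform import Rotation as R
def rr(a,k):
    v=np.zeros(3);v[k]=a;return R.from_rotvec(v).as_matrix()
P0=np.array([.34,.42,.4,.3,0,0,0,0,0])
def fk(q,p,sg):
    h,a,b,c,y1,y7,e1,e2,e3=p
    M=rr(y1+sg[0]*q[0],2)@rr(q[1],1);t=np.array([0,0,h])+M@rr(sg[1]*q[2],2)@np.array([e1,0,a])
    M=M@rr(sg[1]*q[2],2)@rr(q[3],1);t=t+M@rr(sg[2]*q[4],2)@np.array([e2,0,b])
    M=M@rr(sg[2]*q[4],2)@rr(q[5],1);t=t+M@np.array([e3,0,c])
    return t,M@rr(y7+sg[3]*q[6],2)
E
cat > f.py <<'E'
from fk import *
np.set_printoptions(precision=4,suppress=True)
S=[([-1.409,0.434,0.025,1.573,-0.012,1.134,-0.075],[.164,.603,.227],[-.415,-3.114,.003])]+[json.loads(l) for l in open('log.txt')]
best=[]
for sg in itertools.product([1,-1],repeat=4):
    def res(p):
        o=[]
        for q,x,r in S:
            t,M=fk(np.array(q),p,sg);o+=list((t-x)*10)+list(R.from_matrix(M@R.from_rotvec(r).as_matrix().T).as_rotvec())
        return np.r_[o,(p-P0)[:4]*.02,p[6:]*.2]
    for a in(0,3.14):
      for k in(0,1.57,3.14,-1.57):
        p=P0.copy();p[4]=a;p[5]=k
        r=least_squares(res,p,max_nfev=30);best.append((r.cost,sg,r.x))
best.sort(key=lambda b:b[0])
for b in best[:3]:print(*b)
json.dump([list(best[0][1]),list(best[0][2])],open('fk.json','w'))
E
timeout 300 python3 f.py
```

```text
0.0012345628432019853 (-1, -1, -1, -1) [ 0.9688  0.5101  0.4343  0.986  -0.0907  1.4802  0.0159  0.0315 -0.0138]
0.0012345628432021815 (-1, -1, -1, -1) [ 0.9688  0.5101  0.4343  0.986  -0.0907  1.4802  0.0159  0.0315 -0.0138]
0.0012345628432024567 (-1, -1, -1, -1) [ 0.9688  0.5101  0.4343  0.986  -0.0907  1.4802  0.0159  0.0315 -0.0138]
```

```bash
cat > ik.py <<'E'
from fk import *
sg,p=json.load(open('fk.json'));p=np.array(p)
if p[0]>.6: d=p[0]-.34;p[0]-=d;p[3]-=d
lo=np.array([-2.62,-.44,-1.27,.08,-1.32,.12,-2.74])+.03;hi=np.array([2.62,2.09,1.32,2.57,4.46,2,2.74])-.03
def ik(t,M,q0,n=12,seed=0):
    g=np.random.default_rng(seed);best=None
    def res(q):
        a,b=fk(q,p,sg);return np.r_[(a-t)*5,R.from_matrix(b@M.T).as_rotvec(),(q-q0)*1e-3]
    for i in range(n):
        s=q0 if i==0 else lo+(hi-lo)*g.random(7)
        r=least_squares(res,np.clip(s,lo+.01,hi-.01),bounds=(lo,hi),max_nfev=60)
        e=np.linalg.norm(r.fun[:6])
        if best is None or (e<.01 and (best[0]>.01 or np.linalg.norm(r.x-q0)<np.linalg.norm(best[1]-q0))) or (best[0]>.01 and e<best[0]):best=(e,r.x)
    return best
def frame(az,tilt):
    # tool x horizontal heading az, tilted about tool y by tilt (tool z goes towards heading)
    x=np.array([np.cos(az),np.sin(az),0]);z=np.array([0,0,-1.]);y=np.cross(z,x)
    return np.c_[x,y,z]@rr(tilt,1)
E
cat > t.py <<'E'
from ik import *
np.set_printoptions(precision=2,suppress=True)
q0=np.array([-.53,.25,.24,1.85,-.07,1.04,1.3])
for s in (1,-1):
  for az in range(0,360,30):
    for tl in (90,110,125):
        M=frame(np.radians(az),s*np.radians(tl))
        e,q=ik(np.array([.46,.36,.22])+M[:,2]*.019,M,q0,6)
        if e<.02: print(s,az,tl,round(e,3),q)
E
timeout 500 python3 t.py
```

```text
1 0 90 0.0 [-1.53  0.85  0.13  2.34  1.79  1.49  1.41]
1 0 110 0.0 [-1.64  1.18  0.27  2.21  1.67  1.7   1.21]
1 0 125 0.0 [-1.68  1.41  0.4   2.05  1.54  1.79  1.15]
1 30 110 0.0 [-1.58  1.41  0.46  2.46  2.09  1.96  0.6 ]
1 30 125 0.0 [-1.63  1.61  0.51  2.24  1.81  1.97  0.53]
1 60 90 0.0 [ 0.16  0.97 -0.42  2.54  4.11  1.45  1.93]
1 60 125 0.007 [-1.65  2.06  0.88  2.19  1.75  1.97 -0.14]
1 90 90 0.0 [ 0.49  1.07 -0.71  2.13 -1.29  0.99  1.27]
1 90 110 0.0 [ 0.41  1.31 -0.6   2.02 -1.29  1.33  1.43]
1 90 125 0.0 [ 0.31  1.46 -0.55  1.91 -1.29  1.6   1.51]
1 120 90 0.0 [-0.05  0.97 -0.14  1.67 -1.09  1.71  0.98]
1 120 110 0.0 [ 0.02  1.2  -0.26  1.6  -1.13  1.87  1.04]
1 120 125 0.0 [ 0.04  1.38 -0.37  1.55 -1.16  1.97  1.05]
1 150 90 0.0 [-0.07  1.19 -0.44  1.19 -0.67  1.97  0.68]
1 150 110 0.0 [ 0.11  1.52 -0.85  1.14 -0.56  1.97  0.44]
1 150 125 0.0 [ 0.15  1.74 -1.04  1.14 -0.56  1.97  0.32]
1 300 90 0.0 [-1.41  1.06  0.2   1.41  0.91  1.87  2.11]
1 300 110 0.0 [-1.51  1.29  0.39  1.36  0.94  1.97  2.15]
1 300 125 0.0 [-1.61  1.51  0.62  1.33  0.9   1.97  2.24]
1 330 90 0.0 [-
[... 633 characters left out ...]
 125 0.0 [-1.65  1.39  0.36  2.06  1.56  1.84 -2.  ]
-1 210 110 0.0 [-1.57  1.41  0.45  2.46  2.09  1.97 -2.53]
-1 210 125 0.0 [-1.63  1.61  0.51  2.24  1.81  1.97 -2.61]
-1 240 125 0.017 [ 0.75  2.06 -0.92  2.14 -1.29  0.94 -1.05]
-1 270 90 0.0 [ 0.49  1.07 -0.71  2.13 -1.29  0.99 -1.87]
-1 270 110 0.0 [ 0.41  1.31 -0.6   2.02 -1.29  1.33 -1.71]
-1 270 125 0.0 [ 0.31  1.46 -0.55  1.91 -1.29  1.6  -1.63]
-1 300 90 0.0 [-0.25  0.96  0.14  1.68 -1.22  1.88 -2.09]
-1 300 110 0.0 [-0.09  1.18 -0.12  1.61 -1.22  1.97 -2.06]
-1 300 125 0.0 [ 0.04  1.38 -0.37  1.55 -1.16  1.97 -2.09]
-1 330 90 0.0 [-0.07  1.19 -0.44  1.19 -0.67  1.97 -2.46]
-1 330 110 0.0 [ 0.11  1.52 -0.85  1.14 -0.56  1.97 -2.7 ]
```

```bash
cat > t2.py <<'E'
from ik import *
np.set_printoptions(precision=2,suppress=True)
q0=np.array([-.53,.25,.24,1.85,-.07,1.04,1.3])
def loc(t,M,q):
    f=lambda x:np.r_[(fk(x,p,sg)[0]-t)*5,R.from_matrix(fk(x,p,sg)[1]@M.T).as_rotvec(),(x-q)*2e-3]
    r=least_squares(f,np.clip(q,lo+1e-4,hi-1e-4),bounds=(lo,hi),max_nfev=25);return np.linalg.norm(r.fun[:6]),r.x
import sys
c=np.array(eval(sys.argv[1]))
for s in (1,-1):
  for az in eval(sys.argv[2]):
    M=frame(np.radians(az),0);e,q=ik(c-[0,0,.019],M,q0,4)
    if e>.02: continue
    qs=q
    for tl in range(4,129,4):
        M=frame(np.radians(az),s*np.radians(tl));e,qn=loc(c+M[:,2]*.019,M,q)
        if e>.02: tl-=4;break
        q=qn
        if tl==108:print('   108',q)
    print(s,az,tl,qs,q,'margin',np.minimum(q-lo,hi-q).min())
E
timeout 500 python3 t2.py '[.46,.36,.25]' 'range(75,300,15)'
```

```text
1 75 56 [-1.16  0.4   0.54  1.67 -0.22  1.13 -0.82] [ 0.66  0.73 -1.23  2.28 -1.29  0.17  0.71] margin 3.774758283725532e-15
   108 [ 0.53  1.32 -0.76  2.06 -1.24  1.15  1.36]
1 90 128 [-1.11  0.39  0.47  1.67 -0.19  1.12 -0.59] [ 0.47  1.6  -0.79  1.92 -1.15  1.38  1.43] margin 0.13892470781705613
   108 [ 0.1   1.08 -0.27  1.86 -1.29  1.72  1.2 ]
1 105 128 [-1.06  0.39  0.41  1.67 -0.17  1.12 -0.35] [ 0.11  1.34 -0.39  1.76 -1.29  1.89  1.28] margin 3.825934284940047e-07
   108 [-0.1   1.1  -0.09  1.64 -1.23  1.97  1.05]
1 120 128 [-1.02  0.38  0.35  1.67 -0.14  1.11 -0.11] [ 0.07  1.36 -0.42  1.58 -1.17  1.97  1.03] margin 2.220446049250313e-16
   108 [-0.01  1.21 -0.35  1.41 -0.98  1.97  0.82]
1 135 128 [-0.98  0.38  0.29  1.67 -0.12  1.11  0.13] [ 0.11  1.48 -0.64  1.38 -0.95  1.97  0.73] margin 2.220446049250313e-16
   108 [ 0.1   1.43 -0.82  1.17 -0.61  1.97  0.45]
1 150 128 [-0.94  0.37  0.24  1.67 -0.1   1.11  0.38] [ 0.15  1.7  -1.02  1.19 -0.64  1.97  0.33] margin 6.940818726208775e-05
1 165 72 [-0.9   0.37  0.19  1.67 -0.08  1.11  0.62] [ 0.05  1.3  -1.12  1.05 -0.01  1.9
[... 2599 characters left out ...]
5  0.2  -0.29  2.53  2.61  0.62 -1.35] margin 0.008022977843319623
-1 225 36 [-0.75  0.36 -0.    1.67  0.    1.11  1.6 ] [-0.43  0.15 -0.27  2.21 -0.42  0.19  2.06] margin 0.03775080241069201
-1 240 40 [-0.71  0.36 -0.05  1.67  0.02  1.11  1.85] [ 0.33  0.29 -0.97  2.22 -0.69  0.2   2.71] margin 9.443557047461582e-12
-1 255 44 [-0.68  0.36 -0.1   1.67  0.04  1.11  2.09] [ 0.57  0.54 -1.22  2.16 -0.33  0.28  2.71] margin 3.19892556888135e-10
-1 270 40 [-0.64  0.37 -0.15  1.67  0.06  1.11  2.33] [ 0.53  0.61 -1.21  2.01 -0.11  0.57  2.71] margin 2.8212987501774478e-11
-1 285 36 [-0.38  0.4  -0.5   1.67  0.21  1.12  2.47] [ 0.45  0.71 -1.24  1.85  0.1   0.83  2.71] margin 2.6645352591003757e-15
```

```bash
python3 - <<'E'
from h import *;from m2 import masks
s=observe();print(s['position'],s['ee_rot'],s['clock'])
c=get_image('wrist')
print(masks('housing','wrist',c,.058)[:2])
c=get_image('top');print(masks('housing','top',c,.058)[:2],masks('orange_bin','top',c,.06)[:1])
E
```

```text
[0.49979347 0.12336861 0.22674831] [-7.59210008e-04  3.14152751e+00  4.42783791e-05] 5.8667
[(0.75, array([460.8, 128.9]), array([ 67.3, 117.1]), 88.5, array([326., 140.]))]
[(0.84, array([434.3, 115.1]), array([67. , 43.6]), 1.4, array([273., 259.]))] [(0.56, array([454.7, 407. ]), array([172. ,  55.7]), 3.0, array([158., 257.]))]
```

```bash
python3 -m handwheel '[[0.98,0.14,0,0,0,0.2],[0.98,0.14,0,0,0,0.2],[0,0,1,0,0,0],[0,0,1,0,0,0],[0,0,1,0,0,0],[0,0,1,0,0,0],[0,0,1,0,0,0],[0,0,1,0,0,0]]' 1
python3 -m handwheel '[[0,0,0.6,0,0,0],[0,0,0.6,0,0,0],[0,0,0.6,0,0,0],[0,0,0.6,0,0,0],[0,0,0.6,0,0,0],[0,0,0.6,0,0,0],[0,0,0.6,0,0,0],[0,0,0,0,0,0]]'
python3 -m handwheel '[[0,0,0,0,0,0],[0,0,0,0,0,0],[0,0,0,0,0,0],[0,0,0,0,0,0],[0,0,0,0,0,0],[0,0,0,0,0,0],[0,0,0,0,0,0],[0,0,0,0,0,0]]' 0.5 40
python3 -m handwheel '[[0,0,0,0,0,0],[0,0,0,0,0,0],[0,0,0,0,0,0],[0,0,0,0,0,0]]'
```

```text
clock: 6.78
position: [0.4607, 0.1293, 0.106]
ee_rot: [0.043, 3.141, 0.0]
force: [-0.5, -0.4, -0.0]
width: 1.002
gripper_force: 0.0
clock: 7.45
position: [0.4597, 0.1289, 0.0211]
ee_rot: [-0.043, -3.139, 0.002]
force: [-1.0, -0.4, -0.4]
width: 1.003
gripper_force: 0.0
clock: 8.12
position: [0.461, 0.1293, 0.0233]
ee_rot: [0.043, 3.14, 0.001]
force: [-1.0, -0.3, 6.0]
width: 0.716
gripper_force: 40.0
clock: 8.45
position: [0.4611, 0.1294, 0.0234]
ee_rot: [0.043, 3.14, 0.001]
force: [-1.2, -0.9, 6.7]
width: 0.72
gripper_force: 40.0
```

```bash
python3 -m handwheel '[[0,0,-0.5,0,0,0],[0,0,-1,0,0,0],[0,0,-1,0,0,0],[0,0,-1,0,0,0],[0,0,-1,0,0,0],[0,0,-1,0,0,0],[0,0,-1,0,0,0],[0,0,-1,0,0,0]]' 0.5 60
python3 -m handwheel '[[-0.06,0.97,-0.25,0,0,0],[-0.06,0.97,-0.25,0,0,0],[-0.06,0.97,-0.25,0,0,0],[-0.06,0.97,-0.25,0,0,0],[-0.06,0.97,-0.25,0,0,0],[-0.06,0.97,-0.25,0,0,0],[-0.06,0.97,-0.25,0,0,0],[-0.06,0.97,-0.25,0,0,0]]'
python3 -m handwheel '[[-0.06,0.97,-0.25,0,0,0],[-0.06,0.97,-0.25,0,0,0],[-0.06,0.97,-0.25,0,0,0],[0,0,0,0,0,0.9],[0,0,0,0,0,0.9],[0,0,0,0,0,0.9],[0,0,0,0,0,0.9],[0,0,0,0,0,0]]'
python3 -c "
from h import *
c=get_image('side');save('s2',c['image'][100:,150:])"
```

```text
clock: 9.12
position: [0.46, 0.1289, 0.1742]
ee_rot: [-0.043, -3.141, 0.0]
force: [1.1, 1.1, -2.6]
width: 0.713
gripper_force: 60.0
clock: 9.78
position: [0.474, 0.2846, 0.2134]
ee_rot: [-0.043, -3.141, 0.001]
force: [0.5, -0.1, -3.3]
width: 0.715
gripper_force: 60.0
clock: 10.45
position: [0.4792, 0.3418, 0.228]
ee_rot: [-0.441, -3.11, 0.001]
force: [-0.2, -0.4, -2.0]
width: 0.715
gripper_force: 60.0
```

View pics/s2.png

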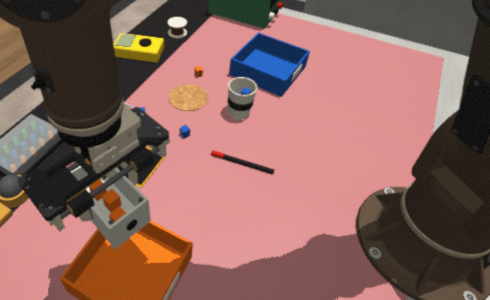

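```bash
python3 -m handwheel '[[0,0,-1,0,-1,0],[0,0,0,0,-1,0],[0,0,0,0,-1,0],[0,0,0,0,-1,0],[0,0,0,0,-1,0],[0,0,0,0,-1,0],[0,0,0,0,-1,0],[0,0,0,0,-1,0]]'
python3 -m handwheel '[[0,0,0,0,-1,0],[0,0,0,0,-1,0],[0,0,0,0,-1,0],[0,0,0,0,-1,0],[0,0,0,0,-1,0],[0,0,0,0,-1,0],[0,0,0,0,-1,0],[0,0,0,0,-1,0]]'
python3 -c "
from h import *;import json
s=observe();print(np.round(s['joints'],2),R.from_rotvec(s['ee_rot']).as_matrix()[:,2]);open('log.txt','a').write(json.dumps([list(s['joints']),list(s['position']),list(s['ee_rot'])])+'\n')"
```

```text
clock: 11.17
position: [0.4795, 0.3424, 0.2484]
ee_rot: [0.356, 2.559, -0.102]
force: [-0.5, -0.6, -2.9]
width: 0.715
gripper_force: 60.0
clock: 11.83
position: [0.4793, 0.3431, 0.2481]
ee_rot: [0.279, 2.007, -0.174]
force: [0.7, -0.9, -3.4]
width: 0.718
gripper_force: 60.0
[-1.67  0.47  0.45  2.19  1.23  1.01 -0.94] [ 0.8657666  -0.24508706 -0.43632617]
```

```bash
python3 -m handwheel '[[0,0,0,0,-1,0],[0,0,0,0,-1,0],[0,0,0,0,-1,0],[0,0,0,0,-1,0],[0,0,0,0,-1,0],[0,0,0,0,-1,0],[0,0,0,0,-0.7,0],[0,0,0,0,-0.7,0]]'
python3 -m handwheel '[[0,0,0,0,-0.7,0],[0,0,0,0,-0.7,0],[0,0,0,0,-0.7,0],[0,0,0,0,-0.7,0],[0,0,0,0,-0.7,0],[0,0,0,0,-0.7,0],[0,0,0,0,-0.7,0],[0,0,0,0,0,0]]'
python3 -m handwheel '[[0,0,0,0,0,0],[0,0,0,0,0,0],[0,0,0,0,0,0],[0,0,0,0,0,0],[0,0,0,0,0,0],[0,0,0,0,0,0]]'
python3 -c "
from h import *;import json
s=observe();print(np.round(s['joints'],2),R.from_rotvec(s['ee_rot']).as_matrix()[:,2]);open('log.txt','a').write(json.dumps([list(s['joints']),list(s['position']),list(s['ee_rot'])])+'\n')
c=get_image('side');save('s3',c['image'][100:,150:])"
```

```text
clock: 12.5
position: [0.4794, 0.3435, 0.2468]
ee_rot: [0.207, 1.497, -0.224]
force: [0.8, -0.3, -2.7]
width: 0.72
gripper_force: 60.0
clock: 13.17
position: [0.48, 0.3431, 0.2455]
ee_rot: [0.159, 1.158, -0.248]
force: [-0.0, 0.3, -2.5]
width: 0.72
gripper_force: 6.0
clock: 13.67
position: [0.4797, 0.3422, 0.248]
ee_rot: [0.163, 1.159, -0.246]
force: [0.5, -0.1, -2.0]
width: 0.713
gripper_force: 60.0
[-1.77  1.23  0.55  2.17  1.34  1.43 -1.63] [ 0.88384058 -0.25336911  0.39323011]
```

View pics/s3.png

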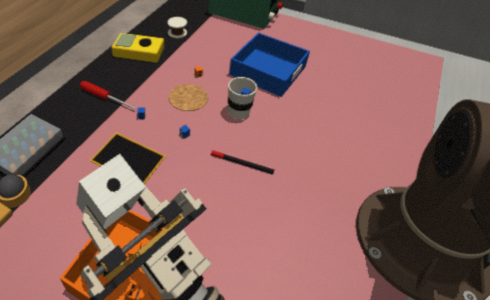

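```bash
python3 f.py | head -1; python3 -c "
from h import *
c=get_image('wrist');save('w3',c['image']);print([(q['score'],np.round(np.array(q['rect'])*[640,400,640,400])) for q in find_in('orange0','wrist')])"
```

```text
0.05116408044603347 (-1, -1, -1, -1) [ 0.2467  0.5883  0.3362  0.4287 -0.0915  1.5152  0.0416 -0.0249 -0.0308]
[]
```

View pics/w3.png

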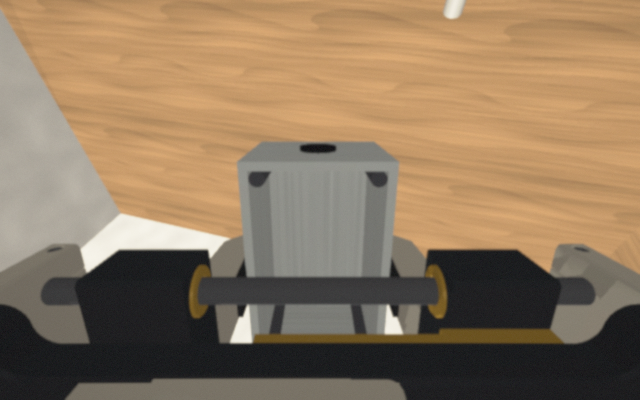

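```bash
python3 -m handwheel '[[0,0,0,0,1,0],[0,0,0,0,1,0],[0,0,0,0,1,0],[0,0,0,0,1,0],[0,0,0,0,1,0],[0,0,0,0,1,0],[0,0,0,0,1,0],[0,0,0,0,1,0]]'
python3 -m handwheel '[[0,0,0,0,1,0],[0,0,0,0,1,0],[0,0,0,0,1,0],[0,0,0,0,1,0],[0,0,0,0,1,0],[0,0,0,0,1,0],[0,0,0,0,1,0],[0,0,0,0,1,0]]'
python3 -m handwheel '[[0,0,0,0,1,0],[0,0,0,0,1,0],[0,0,0,0,1,0],[0,0,0,0,1,0],[0,0,0,0,1,0],[0,0,0,0,1,0],[0,0,0,0,1,0],[0,0,0,0,1,0]]'
python3 -m handwheel '[[0,0,0,0,1,0],[0,0,0,0,1,0],[0,0,0,0,1,0],[0,0,0,0,1,0],[0,0,0,0,0.3,0],[0,0,0,0,0,-0.9],[0,0,0,0,0,-0.9],[0,0,0,0,0,-0.9]]'
python3 -m handwheel '[[0,0,0,0,0,-0.9],[0,-1,0,0,0,0],[0,-1,0,0,0,0],[0,-1,0,0,0,0],[0,-1,0,0,0,0],[0,-1,0,0,0,0],[0,-1,0,0,0,0],[0,0,0,0,0,0]]'
python3 - <<'E'
from h import *;from m2 import masks
s=observe();print(s['position'],s['ee_rot'],s['clock'],s['joints'])
for n in('top','side','wrist'):
    c=get_image(n);save(n+'4',c['image']);print(n,masks('pad',n,c,.002)[:1],masks('orange_bin',n,c,.06)[:1])
    print([(x[0],x[1],x[4]) for x in masks('orange0',n,c,.01)])
    if n=='wrist': print(masks('housing',n,c,s['position'][2]+.034)[:1])
E
```

```text
clock: 14.48
position: [0.4794, 0.342, 0.2478]
ee_rot: [0.24, 1.715, -0.205]
force: [0.8, -0.7, -2.0]
width: 0.715
gripper_force: 60.0
clock: 15.15
position: [0.4794, 0.3413, 0.2479]
ee_rot: [0.319, 2.268, -0.145]
force: [-0.1, -0.4, -2.4]
width: 0.718
gripper_force: 60.0
clock: 15.82
position: [0.4791, 0.3412, 0.2476]
ee_rot: [0.396, 2.82, -0.06]
force: [-0.6, 0.2, -2.1]
width: 0.719
gripper_force: 60.0
clock: 16.48
position: [0.4792, 0.3413, 0.2469]
ee_rot: [-0.138, -3.138, 0.003]
force: [0.2, -0.5, -1.4]
width: 0.716
gripper_force: 60.0
clock: 17.15
position: [0.4759, 0.217, 0.2474]
ee_rot: [-0.051, -3.141, 0.006]
force: [-0.1, -1.2, -2.1]
width: 0.72
gripper_force: 60.0
[0.47588808 0.21699428 0.24737296] [-0.05100569 -3.14077867  0.00567508] 17.15 [-0.72361735  0.24993691  0.23948431  1.80352244 -0.06261785  1.09788524
  1.07568519]
top [(0.68, array([623.5, 130.3]), array([147.1, 105.6]), 0.5, array([272., 180.]))] [(0.95, array([390.9, 288.5]), array([36. , 83.6]), 1.7, array([204., 277.]))]
[(0.66, array([ 629.7, -237.6]), array([417., 184.]))]
side [(0.56, array([625.3, 151.7]), array([ 59.4, 153.1]), 89.4, array([274., 266.]))] [(0.84, array([452.9, 351.4]), array([182.1, 182.6]), 1.7, array([287., 358.]))]
[(0.68, array([434. , 374.9]), array([282., 390.])), (0.64, array([475.6, 307.8]), array([285., 349.])), (0.46, array([400. , 353.7]), array([305., 392.]))]
wrist [(0.6, array([570.,  94.]), array([36.5, 42.1]), 89.1, array([229., 233.]))] [(0.84, array([456.6, 344.6]), array([170.7, 175.7]), 1.8, array([435., 138.]))]
[(0.85, array([392.2, 358.6]), array([426.,  95.])), (0.75, array([432.7, 378.7]), array([440., 128.]))]
[(0.73, array([441.6, 223.7]), array([66.4, 62.1]), 88.5, array([322., 204.]))]
```

```bash
python3 -c "
import cv2,numpy as np
a=cv2.imread('pics/wrist4.png')[60:340,180:580];b=cv2.imread('pics/side4.png')[150:400,190:510]
b=cv2.resize(b,(400,312));cv2.imwrite('pics/j4.png',np.hstack([cv2.resize(a,(446,312)),b])[:, :800])"
```

```text
(no output)
```

View pics/j4.png

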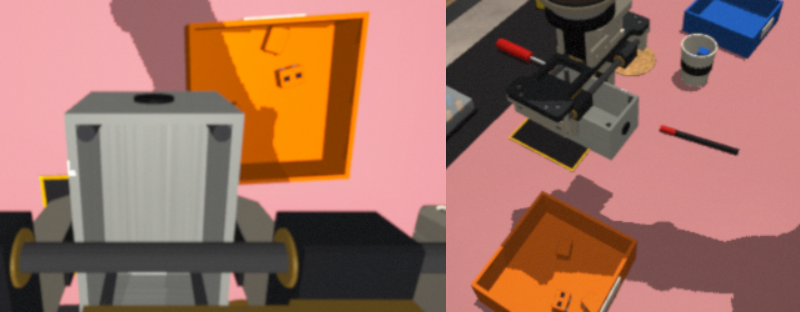

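```bash
python3 - <<'E'
from h import *
s=observe();c=get_image('wrist');T=R.from_rotvec(s['ee_rot']).as_matrix()
print(s['position'])
for a,b in(((241,161),(398,161)),((262.5,142.5),(374.6,142.5))):
    p,d=rays(c,[a,b]);k=.066/np.linalg.norm(d[1]-d[0])
    print((p+d.mean(0)*k-s['position'])@T)
E
```

```text
[0.47639689 0.2223486  0.24765795]
[ 0.05689172  0.00068654 -0.03090018]
[0.05756557 0.00051496 0.0230742 ]
```

```bash
python3 -m handwheel '[[-0.95,-0.556,0,0,0,0],[-0.95,-0.556,0,0,0,0],[-0.95,-0.556,0,0,0,0],[-0.95,-0.556,0,0,0,0],[-0.95,-0.556,0,0,0,0],[-0.95,-0.556,0,0,0,0],[-0.95,-0.556,0,0,0,0],[-0.95,-0.556,0,0,0,-0.58]]'
python3 -m handwheel '[[0,0,1,0,0,0],[0,0,1,0,0,0],[0,0,1,0,0,0],[0,0,1,0,0,0],[0,0,1,0,0,0],[0,0,1,0,0,0],[0,0,1,0,0,0],[0,0,1,0,0,0]]'
python3 -m handwheel '[[0,0,0.4,0,0,0],[0,0,0.4,0,0,0],[0,0,0.4,0,0,0],[0,0,0.4,0,0,0],[0,0,0.4,0,0,0],[0,0,0.4,0,0,0],[0,0,0.4,0,0,0],[0,0,0,0,0,0]]'
python3 -c "
from h import *
s=observe();print(s['position'],s['ee_rot'],s['force'])"
```

```text
clock: 18.52
position: [0.6267, 0.1285, 0.2476]
ee_rot: [0.02, -3.141, -0.0]
force: [-0.1, 0.9, -1.0]
width: 0.711
gripper_force: 60.0
clock: 19.18
position: [0.6259, 0.1292, 0.0867]
ee_rot: [-0.02, 3.141, 0.0]
force: [1.9, -0.2, -1.6]
width: 0.713
gripper_force: 60.0
clock: 19.85
position: [0.6249, 0.129, 0.0301]
ee_rot: [0.02, -3.139, 0.001]
force: [-0.3, -0.7, -1.7]
width: 0.715
gripper_force: 60.0
[0.62492719 0.1289509  0.03006286] [ 2.04027252e-02 -3.13940564e+00  7.60623728e-04] [-0.28635158 -0.7137329  -1.67577784]
```

```bash
python3 -m handwheel '[[0,0,0.1,0,0,0],[0,0,0.1,0,0,0],[0,0,0,0,0,0],[0,0,0,0,0,0]]'
python3 -m handwheel '[[0,0,0.05,0,0,0],[0,0,0,0,0,0],[0,0,0,0,0,0]]'
python3 -m handwheel '[[0,0,0,0,0,0],[0,0,0,0,0,0],[0,0,0,0,0,0],[0,0,0,0,0,0],[0,0,0,0,0,0],[0,0,0,0,0,0]]' 1
python3 -m handwheel '[[0,0,-0.5,0,0,0],[0,0,-1,0,0,0],[0,0,-1,0,0,0],[0,0,-1,0,0,0],[0,0,-1,0,0,0],[0,0,-1,0,0,0],[0,0,-1,0,0,0],[0,0,-1,0,0,0]]'
```

```text
clock: 20.18
position: [0.6261, 0.1292, 0.028]
ee_rot: [-0.02, 3.141, 0.0]
force: [-1.1, -0.4, -2.4]
width: 0.717
gripper_force: 60.0
clock: 20.43
position: [0.626, 0.1292, 0.0269]
ee_rot: [-0.02, 3.141, 0.0]
force: [1.1, -0.5, -1.4]
width: 0.714
gripper_force: 60.0
clock: 20.93
position: [0.6259, 0.1291, 0.0268]
ee_rot: [-0.02, 3.141, 0.0]
force: [0.2, 0.4, -0.2]
width: 1.001
gripper_force: 0.0
clock: 21.6
position: [0.6258, 0.129, 0.1786]
ee_rot: [-0.02, 3.141, 0.0]
force: [0.6, 0.7, -0.0]
width: 1.003
gripper_force: 0.0
```

```bash
python3 -c "
from h import *;import json
s=observe();open('log.txt','a').write(json.dumps([list(s['joints']),list(s['position']),list(s['ee_rot'])])+'\n')"
cat >> f.py <<'E'
sg=best[0][1];p=best[0][2]
for q,x,r in S:
    t,M=fk(np.array(q),p,sg);print((t-x)*1000,np.degrees(R.from_matrix(M@R.from_rotvec(r).as_matrix().T).as_rotvec()),np.round(q,2))
E
python3 f.py; wc -l log.txt
```

```text
0.05885815987089305 (-1, -1, -1, -1) [ 0.2486  0.5871  0.336   0.4206 -0.0899  1.5103  0.0401 -0.0165 -0.0351]
0.05885815987089856 (-1, -1, -1, -1) [ 0.2486  0.5871  0.336   0.4206 -0.0899  1.5103  0.0401 -0.0165 -0.0351]
0.058858159871060675 (-1, -1, -1, -1) [ 0.2486  0.5871  0.336   0.4206 -0.0899  1.5103  0.0401 -0.0165 -0.0351]
[  3.0325   4.7072 -10.1291] [ 0.154  -0.0103 -1.6586] [-1.41  0.43  0.02  1.57 -0.01  1.13 -0.08]
[ 0.826   7.8818 -1.7234] [-0.0003 -0.     -1.6831] [-1.25  0.34 -0.02  1.72  0.01  1.08  0.3 ]
[-0.6326  8.3741  4.479 ] [-0.0067  0.0069 -1.6831] [-0.53  0.25  0.24  1.85 -0.07  1.04  1.3 ]
[-12.6829 -11.6219  12.9317] [-2.9607  0.9838 -3.636 ] [-1.67  0.47  0.45  2.19  1.23  1.01 -0.94]
[-5.9346 -2.3795  2.8275] [-3.0231  1.0157 -6.5119] [-1.77  1.23  0.55  2.17  1.34  1.43 -1.63]
[ 6.1707 -0.7374 -8.3854] [-0.0019 -0.0005 -1.6831] [-0.47  0.5   0.27  1.61 -0.15  1.05  1.43]
5 log.txt
```

```bash
cat > fk.py <<'E'
import numpy as np,json,itertools
from scipy.optimize import least_squares
from scipy.spatial.transform import Rotation as R
def rr(a,k):
    v=np.zeros(3);v[k]=a;return R.from_rotvec(v).as_matrix()
P0=np.array([.3,.45,.42,.35,0,1.57]+[0]*8)
def fk(q,p,sg):
    h,a,b,c,y1,y7,e1,e2,e3,f1,f2,f3,e0,f0=p
    B=rr(y1+sg[0]*q[0],2);M=B@rr(q[1],1);t=np.array([0,0,h])+B@np.array([e0,f0,0])+M@rr(sg[1]*q[2],2)@np.array([e1,f1,a])
    M=M@rr(sg[1]*q[2],2)@rr(q[3],1);t=t+M@rr(sg[2]*q[4],2)@np.array([e2,f2,b])
    M=M@rr(sg[2]*q[4],2)@rr(q[5],1);t=t+M@np.array([e3,f3,c])
    return t,M@rr(y7+sg[3]*q[6],2)
E
cat > f.py <<'E'
from fk import *
np.set_printoptions(precision=4,suppress=True)
S=[([-1.409,0.434,0.025,1.573,-0.012,1.134,-0.075],[.164,.603,.227],[-.415,-3.114,.003])]+[json.loads(l) for l in open('log.txt')]
sg=(-1,-1,-1,-1)
o=lambda y:np.concatenate([R.from_matrix(fk(np.array(q),np.r_[P0[:4],y,P0[6:]],sg)[1]@R.from_rotvec(r).as_matrix().T).as_rotvec() for q,x,r in S])
y=least_squares(o,[-.1,1.5]).x;print(y,np.degrees(o(y)).reshape(-1,3))
def res(v):
    p=np.r_[v[:4],y,v[4:]]
    return np.r_[np.concatenate([(fk(np.array(q),p,sg)[0]-x)*10 for q,x,r in S]),(v[:4]-P0[:4])*.05,v[4:]*.2]
r=least_squares(res,np.r_[P0[:4],P0[6:]]);v=r.x;p=np.r_[v[:4],y,v[4:]];print(p);print(r.fun[:18].reshape(-1,3)*100)
json.dump([list(sg),list(p)],open('fk.json','w'))
E
python3 f.py
```

```text
[-0.      1.5708] [[ 0.1535 -0.0052  0.0197]
 [ 0.      0.     -0.0049]
 [ 0.     -0.     -0.0049]
 [ 0.0021 -0.0006 -0.0035]
 [ 0.0022 -0.0006 -0.0015]
 [ 0.      0.     -0.0049]]
[ 0.2722  0.5566  0.427   0.369  -0.      1.5708  0.0003  0.001  -0.0001
 -0.0166  0.0001  0.0001  0.0009 -0.0371]
[[-0.4978  0.2332  0.0357]
 [ 0.2586 -0.2243 -0.0528]
 [ 0.1335 -0.0573 -0.0099]
 [-0.0302 -0.0322 -0.0017]
 [ 0.0086  0.0401  0.0153]
 [-0.0574 -0.1385  0.014 ]]
```

```bash
sed -i 's/^if p\[0\]>.6.*$//' ik.py; cat > t3.py <<'E'
from ik import *
import sys
np.set_printoptions(precision=2,suppress=True)
q0=np.array([-.47,.5,.27,1.61,-.15,1.05,1.43])
def loc(t,M,q):
    f=lambda x:np.r_[(fk(x,p,sg)[0]-t)*5,R.from_matrix(fk(x,p,sg)[1]@M.T).as_rotvec(),(x-q)*2e-3]
    r=least_squares(f,np.clip(q,lo+1e-4,hi-1e-4),bounds=(lo,hi),max_nfev=25);return np.linalg.norm(r.fun[:6]),r.x
def path(q,A,B,n):
    for k in range(1,n+1):
        t=A[0]+(B[0]-A[0])*k/n;dr=R.from_matrix(A[1].T@B[1]).as_rotvec()
        e,q2=loc(t,A[1]@R.from_rotvec(dr*k/n).as_matrix(),q)
        if e>.02:return False,q
        q=q2
    return True,q
cup=np.array([.458,-.142,.055]);bn=np.array([.462,-.362,.22]);co=np.array([.606,-.132,.058])
tl=float(sys.argv[1])
for az in range(0,360,15):
    M0=frame(np.radians(az),0);M=frame(np.radians(az),np.radians(tl));off=M[:,2]*.011
    up=np.array([0,0,.17]);back=-M[:,2]*.13
    e,q=ik(cup+up+off,M0,q0,4)
    if e>.02: print(az,'nodown');continue
    st=[q]
    W=[(cup+up+off,M0),(cup+up+off,M),(cup+off+up+back,M),(cup+off+back,M),(cup+off,M),(cup+off+up,M),(bn+off,M)]
    ok=True;nm=['tilt','back','low','adv','lift','bin']
    for i in range(6):
        ok,q=path(q,W[i],W[i+1],12)
        if not ok: print(az,'fail',nm[i],q);break
        st.append(q)
    if not ok: continue
    print(az,'grasp',st[4],'bin',q)
    for s in(1,-1):
        qq=q;a=0
        while a<136:
            e,q2=loc(bn+off,M@rr(s*np.radians(a+8),2),qq)
            if e>.02:break
            qq=q2;a+=8
        print('    roll',s,a,qq)
    ok,q2=path(st[5],W[5],(co+off+[0,0,.1],M),10);ok2,q3=path(q2,(co+off+[0,0,.1],M),(co+off,M),6);print('    coaster',ok,ok2,q3)
E
timeout 570 python3 t3.py 72
```

```text
0 fail tilt [-0.57 -0.13  0.87  2.45 -0.45  0.2  -0.84]
15 fail tilt [-0.65 -0.    1.29  2.46 -1.29  0.57  0.42]
30 fail tilt [ 1.8   0.78 -1.24  2.36 -1.29  0.39  0.98]
45 grasp [ 1.27  1.01 -0.44  2.2  -1.29  0.9   1.48] bin [ 1.35  0.79 -0.33  1.72 -0.97  1.36  0.86]
    roll 1 136 [ 1.08  0.76  0.09  1.75 -1.14  1.56 -1.37]
    roll -1 136 [ 1.78  1.09 -1.13  1.68 -0.37  1.02  2.71]
    coaster True True [ 1.19  1.1  -0.7   1.99 -1.29  0.67  1.26]
60 grasp [ 0.63  1.01  0.36  2.05 -1.29  1.58  1.56] bin [ 0.8   0.9   0.48  1.55 -1.14  1.94  1.11]
    roll 1 136 [ 0.77  0.92  0.54  1.55 -1.16  1.97 -1.25]
    roll -1 136 [ 1.63  1.14 -1.08  1.46 -0.28  1.33  2.71]
    coaster True True [ 0.72  1.   -0.05  1.81 -1.29  1.29  1.22]
75 grasp [ 0.6   1.03  0.32  1.86 -1.09  1.63  1.46] bin [ 0.89  0.95  0.22  1.32 -0.92  1.97  1.02]
    roll 1 136 [ 0.89  0.95  0.22  1.32 -0.92  1.97 -1.36]
    roll -1 136 [ 1.48  1.2  -1.08  1.25 -0.18  1.62  2.71]
    coaster True True [ 0.47  1.08  0.29  1.6  -1.24  1.66  1.21]
90 grasp [ 0.74  1.04 -0.02  1.66 -0.78  1.55  1.24] bin [ 1.1   1.07 -0
[... 1182 characters left out ...]

    coaster True True [-0.31  1.17  0.07  1.27  0.71  1.75  2.09]
255 grasp [-0.22  1.01 -0.29  1.88  0.95  1.61  1.65] bin [ 0.1   0.68 -0.2   1.97  1.21  1.54  2.01]
    roll 1 136 [-0.04  0.67  0.    1.98  1.16  1.43 -0.33]
    roll -1 40 [ 0.33  0.74 -0.52  1.95  1.3   1.74  2.67]
    coaster True True [-0.21  1.1  -0.24  1.48  1.02  1.74  1.94]
270 fail tilt [-0.92  0.37  1.29  2.03 -0.19  0.94 -2.69]
285 fail tilt [-1.05  0.29  1.29  2.11  0.01  0.81 -2.67]
300 fail tilt [-1.09  0.19  1.29  2.15  0.09  0.73 -2.5 ]
315 fail tilt [-0.87 -0.    0.88  2.25  0.5   0.64 -2.71]
330 fail tilt [-0.57 -0.07  0.56  2.36  0.68  0.47 -2.65]
345 fail tilt [-0.27 -0.09  0.38  2.45  0.66  0.19 -2.33]
```

```bash
python3 -m handwheel '[[0,0,-1,0,0,0],[0.71,-0.96,-0.25,0,0,0],[0.71,-0.96,-0.25,0,0,0],[0.71,-0.96,-0.25,0,0,0],[0.71,-0.96,-0.25,0,0,0],[0.71,-0.96,-0.25,0,0,0],[0.71,-0.96,-0.25,0,0,0],[0.71,-0.96,-0.25,0,0,0]]' 1
python3 -m handwheel '[[0.71,-0.96,-0.25,0,0,0],[0.71,-0.96,-0.25,0,0,0],[0.71,-0.96,-0.25,0,0,0],[0.71,-0.96,-0.25,0,0,0],[0,0,0,0,0,-1],[0,0,0,0,0,-1],[0,0,0,0,0,-1],[0,0,0,0,0,-1]]'
python3 -m handwheel '[[0,0,0,0,0,-1],[0,0,0,0,0,-1],[0,0,0,0,0,-1],[0,0,0,0,0,-1],[0,0,0,0,0,-1],[0,0,0,0,0,-1],[0,0,0,0,0,-1],[0,0,0,0,0,-1]]'
python3 -m handwheel '[[0,0,0,0,0,-1],[0,0,0,0,0,-1],[0,0,0,0,0,-1],[0,0,0,0,0,-1],[0,0,0,0,0,-1],[0,0,0,0,0,-1],[0,0,0,0,0,-0.6],[0,0,0,0,0,0]]'
python3 - <<'E'
from h import *;from m2 import masks
np.set_printoptions(precision=3,suppress=True)
s=observe();print(s['position'],R.from_rotvec(s['ee_rot']).as_matrix(),s['clock'],s['joints'])
C={}
for n in('wrist','top','side'):
    c=C[n]=get_image(n);save(n+'5',c['image'])
    print(n,masks('housing',n,c,.06)[:1],masks('coaster',n,c,.003)[:1],masks('cup',n,c,.092)[:1],masks('blue_bin',n,c,.06)[:1])
    for l in('cup','coaster','blue_bin','housing'):
        print(l,[(round(q['score'],2),np.array(q['point'])*[640,400],onz(c,np.array(q['point'])*[640,400],0.0)[0][:2]) for q in place_of(l,n)[:1]])
E
```

```text
clock: 22.27
position: [0.5274, -0.0076, 0.2328]
ee_rot: [-0.02, 3.141, 0.0]
force: [-0.9, -0.6, 0.6]
width: 1.001
gripper_force: 0.0
clock: 22.93
position: [0.4723, -0.0844, 0.2526]
ee_rot: [-0.462, 3.106, 0.0]
force: [0.0, -0.7, -0.6]
width: 0.996
gripper_force: 0.0
clock: 23.6
position: [0.4723, -0.0843, 0.2525]
ee_rot: [-1.301, 2.859, -0.0]
force: [-0.1, 0.0, 1.0]
width: 0.999
gripper_force: 0.0
clock: 24.27
position: [0.4713, -0.0855, 0.25]
ee_rot: [1.782, -2.58, -0.003]
force: [-0.6, -0.7, 0.5]
width: 0.995
gripper_force: 0.0
[ 0.471 -0.086  0.25 ] [[-0.354 -0.935 -0.006]
 [-0.935  0.354 -0.002]
 [ 0.004  0.005 -1.   ]] 24.2667 [ 0.433  0.216 -0.436  1.849  0.104  1.104  2.738]
wrist [(0.95, array([607.1,  87.3]), array([ 62.5, 127.1]), 68.9, array([268., 319.]))] [(0.92, array([ 606. , -134.8]), array([108.4, 109.9]), 18.8, array([208., 164.]))] [(0.88, array([ 461.8, -152.6]), array([70.9, 70.5]), 69.3, array([301., 116.]))] [(0.85, array([ 488. , -264.2]), array([ 31.1, 144.8]), 69.5, array([227.,  18.]))]
cup [(0.55, array([304.384, 113.8  ]), array([ 0.463, -0.152]))]
coas
[... 518 characters left out ...]
array([ 0.458, -0.359]))]
housing [(0.6, array([277.376, 185.48 ]), array([0.625, 0.121]))]
side [(0.57, array([614.9, 144.3]), array([141.9,  98. ]), 0.9, array([273., 249.]))] [(0.56, array([ 609.1, -133.8]), array([111.7, 111.6]), 21.5, array([335., 198.]))] [(0.76, array([ 446.8, -116.6]), array([ 72.7, 151.4]), 25.2, array([393., 195.]))] [(0.67, array([ 455.2, -329.2]), array([244.5, 194. ]), 85.6, array([420., 163.]))]
cup [(0.92, array([386.496, 212.   ]), array([ 0.466, -0.15 ]))]
coaster [(0.73, array([338.688, 197.52 ]), array([ 0.604, -0.135]))]
blue_bin [(0.94, array([415.872, 167.8  ]), array([ 0.468, -0.371]))]
housing [(0.96, array([277.504, 257.68 ]), array([0.626, 0.126]))]
```

View pics/wrist5.png

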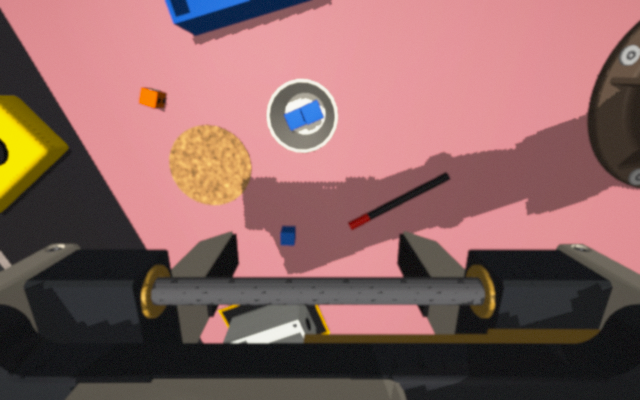

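```bash
cat > t4.py <<'E'
import sys;sys.argv=['',"72"]
src=open('t3.py').read().split("cup=np")[0];exec(src)
lo-=.025;hi+=.028
q=np.array([0.433,0.216,-0.436,1.849,0.104,1.104,2.738])
az=np.radians(249.3);cup=np.array([.462,-.152,.055])
M0=frame(az,0);t0=fk(q,p,sg)[0];print(t0)
for tl in(70,):
    M=frame(az,np.radians(tl));off=M[:,2]*.011
    pre=cup+off-M[:,2]*.12
    W=[(t0,M0),(t0+[0,0,.0],M),(pre+[0,0,.1],M),(pre,M),(cup+off,M),(cup+off+[0,0,.15],M)]
    for c in((.512,-.375,.2),(.5,-.37,.2)): pass
    W+=[(np.array([.51,-.372,.2])+off,M)]
    for i in range(len(W)-1):
        ok,q=path(q,W[i],W[i+1],14);print(i,ok,q,W[i+1][0])
    b=W[-1][0];qb=q
    for a in range(8,145,8):
        e,q=loc(b,M@rr(np.radians(a),2),q)
        if a%24==0:print(a,round(e,4),q)
    q=qb;ok,q=path(q,W[-1],(np.array([.607,-.1335,.16])+off,M),14);ok,q=path(q,(np.array([.607,-.1335,.16])+off,M),(np.array([.607,-.1335,.058])+off,M),6);print(ok,q)
E
python3 t4.py
```

```text
[ 0.47 -0.09  0.25]
0 True [-0.29  0.71 -0.26  1.71  0.77  1.88  1.94] [ 0.47 -0.09  0.25]
1 True [-0.33  0.84 -0.25  1.63  0.77  1.86  1.9 ] [ 0.5  -0.06  0.19]
2 True [-0.33  0.98 -0.25  1.63  0.77  1.75  1.8 ] [ 0.5  -0.06  0.09]
3 True [-0.22  0.99 -0.21  1.82  0.88  1.58  1.72] [ 0.46 -0.16  0.05]
4 True [-0.21  0.74 -0.23  1.83  0.85  1.73  1.9 ] [ 0.46 -0.16  0.2 ]
5 True [ 0.07  0.77 -0.11  1.76  1.12  1.54  2.11] [ 0.51 -0.38  0.2 ]
24 0.0 [ 0.04  0.77 -0.06  1.77  1.11  1.51  1.7 ]
48 0.0 [ 0.01  0.76 -0.01  1.77  1.09  1.48  1.3 ]
72 0.0 [-0.02  0.76  0.04  1.77  1.07  1.46  0.89]
96 0.0 [-0.06  0.77  0.09  1.78  1.05  1.43  0.48]
120 0.0 [-0.09  0.77  0.15  1.78  1.03  1.39  0.08]
144 0.0 [-0.13  0.77  0.21  1.78  1.01  1.36 -0.32]
True [-0.22  1.1  -0.17  1.41  0.92  1.73  1.98]
```

```bash
python3 -m handwheel '[[0,0,0,0,1,0],[0,0,0,0,1,0],[0,0,0,0,1,0],[0,0,0,0,1,0],[0,0,0,0,1,0],[0,0,0,0,1,0],[0,0,0,0,1,0],[0,0,0,0,1,0]]'
python3 -m handwheel '[[0,0,0,0,1,0],[0,0,0,0,1,0],[0,0,0,0,1,0],[0,0,0,0,1,0],[0,0,0,0,1,0],[0,0,0,0,1,0],[0,0,0,0,1,0],[0,0,0,0,1,0]]'
python3 -m handwheel '[[0,0,0,0,1,0],[0,0,0,0,0.5,0],[0,0,0,0,0,0],[0,0,0,0,0,0]]'
cat > go.py <<'E'
import sys
from h import *
np.set_printoptions(precision=3,suppress=True)
s=observe();T=R.from_rotvec(s['ee_rot']).as_matrix()
print('pos',s['position'],'F',s['force'],'w',round(s['width'],3),'t',round(s['clock'],1));print(T);print('q',s['joints'])
# args: targets as python: list of TCP targets -> shift in tool units
P=s['position']
for a in sys.argv[1:]:
    t=np.array(eval(a,{'z':T[:,2],'x':T[:,0],'y':T[:,1],'A':np.array}));print('to',t,'units',(t-P)@T/.02);P=t
E
python3 go.py 'A([.462,-.152,.155])-z*.109' 'A([.462,-.152,.055])-z*.109' 'A([.462,-.152,.055])+z*.011'
```

```text
clock: 26.28
position: [0.472, -0.0846, 0.2494]
ee_rot: [1.502, -2.171, 0.432]
force: [-0.2, -0.3, -0.1]
width: 1.0
gripper_force: 0.0
clock: 26.95
position: [0.472, -0.0844, 0.249]
ee_rot: [1.197, -1.726, 0.748]
force: [0.5, 0.0, -0.2]
width: 1.004
gripper_force: 0.0
clock: 27.28
position: [0.4717, -0.0847, 0.2487]
ee_rot: [1.14, -1.643, 0.794]
force: [0.5, -0.5, -0.2]
width: 1.001
gripper_force: 0.0
pos [ 0.472 -0.085  0.249] F [ 0.541 -0.542 -0.207] w 1.001 t 27.3
[[-0.114 -0.935 -0.335]
 [-0.318  0.354 -0.879]
 [ 0.941  0.007 -0.338]]
q [-0.291  0.722 -0.27   1.708  0.773  1.884  1.939]
to [ 0.499 -0.056  0.192] units [-3.282 -0.768 -0.747]
to [ 0.499 -0.056  0.092] units [-4.706 -0.033  1.689]
to [ 0.458 -0.162  0.051] units [ 0. -0.  6.]
```

```bash
python3 -m handwheel '[[-0.82,-0.19,-0.19,0,0,0],[-0.82,-0.19,-0.19,0,0,0],[-0.82,-0.19,-0.19,0,0,0],[-0.82,-0.19,-0.19,0,0,0],[-0.94,-0.01,0.34,0,0,0],[-0.94,-0.01,0.34,0,0,0],[-0.94,-0.01,0.34,0,0,0],[-0.94,-0.01,0.34,0,0,0]]' 1
python3 -m handwheel '[[-0.94,-0.01,0.34,0,0,0],[0,0,0,0,0,0],[0,0,0,0,0,0],[0,0,0,0,0,0]]'
python3 go.py 'A([.462,-.152,.055])+z*.011'
python3 - <<'E'
from h import *;from m2 import masks
c=get_image('side');print(masks('cup','side',c,.092)[:1]);q=place_of('cup','side')[0];print(onz(c,np.array(q['point'])*[640,400],0))
c=get_image('wrist');save('w6',c['image'])
q=trace('cup','wrist')[:1];print([(a['score'],np.round(np.array(a['rect'])*[640,400,640,400])) for a in q])
print(proj(c,[[.462,-.152,.092],[.462,-.152,.0]]))
E
```

```text
clock: 27.95
position: [0.4992, -0.0567, 0.1123]
ee_rot: [1.139, -1.647, 0.794]
force: [0.8, -0.2, 0.2]
width: 1.0
gripper_force: 0.0
clock: 28.28
position: [0.4992, -0.0566, 0.0938]
ee_rot: [1.139, -1.645, 0.795]
force: [-0.3, 0.4, 0.6]
width: 0.998
gripper_force: 0.0
pos [ 0.499 -0.057  0.094] F [-0.272  0.427  0.569] w 0.998 t 28.3
[[-0.116 -0.935 -0.335]
 [-0.318  0.355 -0.879]
 [ 0.941  0.005 -0.338]]
q [-0.328  0.986 -0.252  1.624  0.778  1.764  1.8  ]
to [ 0.458 -0.162  0.051] units [-0.093  0.037  6.025]
[(0.76, array([ 448. , -114.3]), array([ 65.7, 148.6]), 20.9, array([393., 201.]))]
[[ 4.60076465e-01 -1.38634339e-01  1.11022302e-16]]
[(0.63, array([319., 200.,  87., 118.]))]
[[318.72904349 159.22430571]
 [318.12142275 237.08175484]]
```

View pics/w6.png

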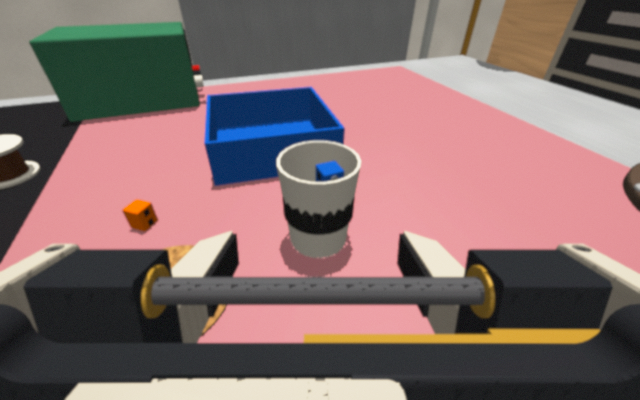

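```bash
python3 -m handwheel '[[0,0,0.75,0,0,0],[0,0,0.75,0,0,0],[0,0,0.75,0,0,0],[0,0,0.75,0,0,0],[0,0,0.75,0,0,0],[0,0,0.75,0,0,0],[0,0,0.75,0,0,0],[-0.08,0,0.75,0,0,0]]'
python3 -m handwheel '[[0,0,0,0,0,0],[0,0,0,0,0,0],[0,0,0,0,0,0],[0,0,0,0,0,0],[0,0,0,0,0,0],[0,0,0,0,0,0],[0,0,0,0,0,0],[0,0,0,0,0,0]]' 0.4 40
python3 -m handwheel '[[0.47,0,-0.17,0,0,0],[0.94,0,-0.34,0,0,0],[0.94,0,-0.34,0,0,0],[0.94,0,-0.34,0,0,0],[0.94,0,-0.34,0,0,0],[0.94,0,-0.34,0,0,0],[0.94,0,-0.34,0,0,0],[0.94,0,-0.34,0,0,0]]'
python3 go.py 'A([.508,-.373,.2])+z*.011'
```

```text
clock: 29.2
position: [0.4581, -0.163, 0.0501]
ee_rot: [1.139, -1.643, 0.795]
force: [-0.1, 0.8, 0.3]
width: 0.998
gripper_force: 0.0
clock: 29.87
position: [0.459, -0.1611, 0.0505]
ee_rot: [1.14, -1.643, 0.796]
force: [0.3, 2.4, 1.8]
width: 0.715
gripper_force: 39.8
clock: 30.53
position: [0.4593, -0.1615, 0.2017]
ee_rot: [1.14, -1.643, 0.794]
force: [-0.3, -0.0, -2.3]
width: 0.716
gripper_force: 40.0
pos [ 0.459 -0.161  0.202] F [-0.291 -0.037 -2.311] w 0.716 t 30.5
[[-0.114 -0.935 -0.335]
 [-0.318  0.354 -0.879]
 [ 0.941  0.006 -0.338]]
q [-0.202  0.747 -0.235  1.824  0.847  1.736  1.906]
to [ 0.504 -0.383  0.196] units [ 3.003 -6.023  9.063]
```

```bash
python3 -m handwheel '[[0.3,-0.6,0.9,0,0,0],[0.3,-0.6,0.9,0,0,0],[0.3,-0.6,0.9,0,0,0],[0.3,-0.6,0.9,0,0,0],[0.3,-0.6,0.9,0,0,0],[0.3,-0.6,0.9,0,0,0],[0.3,-0.6,0.9,0,0,0],[0.3,-0.6,0.9,0,0,0]]'
python3 -m handwheel '[[0.3,-0.6,0.9,0,0,0],[0.3,-0.6,0.9,0,0,0],[0,0,0,0,0,1],[0,0,0,0,0,1],[0,0,0,0,0,1],[0,0,0,0,0,1],[0,0,0,0,0,1],[0,0,0,0,0,1]]'
python3 -m handwheel '[[0,0,0,0,0,1],[0,0,0,0,0,1],[0,0,0,0,0,1],[0,0,0,0,0,1],[0,0,0,0,0,1],[0,0,0,0,0,1],[0,0,0,0,0,1],[0,0,0,0,0,1]]'
python3 go.py
python3 -c "
from h import *
c=get_image('side');save('s7',c['image'][100:300,250:570])"
```

```text
clock: 31.2
position: [0.4954, -0.3384, 0.1968]
ee_rot: [1.14, -1.643, 0.794]
force: [0.7, 0.0, -2.7]
width: 0.711
gripper_force: 40.0
clock: 31.87
position: [0.5042, -0.3812, 0.1957]
ee_rot: [0.798, -1.912, 1.057]
force: [-0.3, -0.3, -2.0]
width: 0.715
gripper_force: 39.9
clock: 32.53
position: [0.5042, -0.3811, 0.1956]
ee_rot: [0.256, -2.193, 1.378]
force: [0.1, -0.5, -1.9]
width: 0.713
gripper_force: 39.9
pos [ 0.504 -0.381  0.196] F [ 0.065 -0.488 -1.903] w 0.713 t 32.5
[[-0.84  -0.426 -0.336]
 [ 0.118  0.461 -0.879]
 [ 0.529 -0.778 -0.338]]
q [ 0.008  0.767 -0.006  1.774  1.087  1.483  1.155]
```

View pics/s7.png

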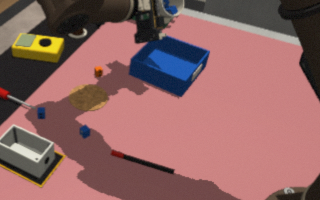

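```bash
python3 -m handwheel '[[0,0,0,0,0,1],[0,0,0,0,0,1],[0,0,0,0,0,1],[0,0,0,0,0,1],[0,0,0,0,0,1],[0,0,0,0,0,1],[0,0,0,0,0,1],[0,0,0,0,0,1]]'
python3 -m handwheel '[[0,0,0,0,0,0.8],[0,0,0,0,0,0.8],[0,0,0,0,0,0.8],[0,0,0,0,0,0.8],[0,0,0,0,0,0.8],[0,0,0,0,0,0.8],[0,0,0,0,0,0.8],[0,0,0,0,0,0.8]]'
python3 -m handwheel '[[0,0,0,0,0,1],[0,0,0,0,0,1],[0,0,0,0,0,1],[0,0,0,0,0,1],[0,0,0,0,0,0],[0,0,0,0,0,0],[0,0,0,0,0,0],[0,0,0,0,0,0]]'
python3 go.py
python3 - <<'E'
from h import *;from m2 import masks
for n in('top','side','wrist'):
    c=get_image(n);save(n+'8',c['image']);print(n,[(x[0],x[1],x[4]) for x in masks('blue0',n,c,.01)])
E
```

```text
clock: 33.25
position: [0.5043, -0.3812, 0.1956]
ee_rot: [-0.387, -2.364, 1.651]
force: [0.2, -1.2, -2.0]
width: 0.714
gripper_force: 39.9
clock: 33.92
position: [0.5043, -0.3811, 0.1956]
ee_rot: [0.958, 2.363, -1.794]
force: [0.0, -0.4, -2.0]
width: 0.713
gripper_force: 39.8
clock: 34.58
position: [0.5046, -0.3813, 0.1956]
ee_rot: [1.215, 2.104, -1.689]
force: [0.1, -0.1, -1.2]
width: 0.714
gripper_force: 39.8
pos [ 0.505 -0.381  0.196] F [ 0.116 -0.1   -1.241] w 0.714 t 34.6
[[-0.649  0.683 -0.335]
 [ 0.475  0.02  -0.88 ]
 [-0.594 -0.73  -0.337]]
q [-0.1    0.772  0.156  1.784  1.026  1.393 -0.084]
top [(0.63, array([ 440.3, -336.6]), array([456., 259.])), (0.55, array([ 464.2, -328.9]), array([454., 250.])), (0.55, array([ 485.2, -301.4]), array([442., 241.])), (0.5, array([ 396.5, -312.9]), array([448., 277.]))]
side [(0.6, array([476. , 308.3]), array([284., 349.])), (0.51, array([ 421.8, -362.6]), array([430., 171.])), (0.42, array([682.2, -10.9]), array([290., 212.]))]
wrist []
```

View pics/wrist8.png

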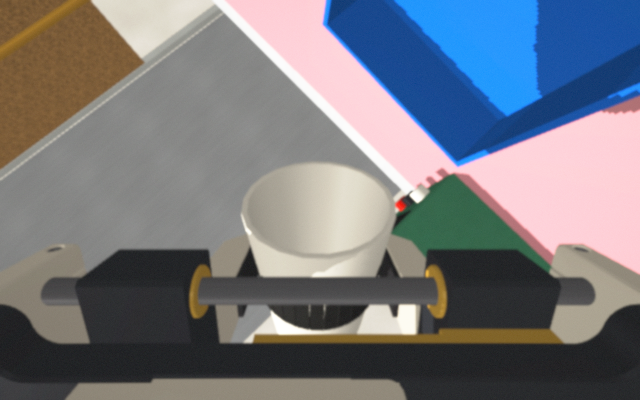

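```bash
python3 -m handwheel '[[0,0,0,0,0,1],[0,0,0,0,0,1],[0,0,0,0,0,1],[0,0,0,0,0,0],[0,0,0,0,0,0],[0,0,0,0,0,0],[0,0,0,0,0,0],[0,0,0,0,0,0]]'
python3 -m handwheel '[[0,0,0,0,0,-1],[0,0,0,0,0,-1],[0,0,0,0,0,-1],[0,0,0,0,0,-1],[0,0,0,0,0,-1],[0,0,0,0,0,-1],[0,0,0,0,0,-1],[0,0,0,0,0,-1]]'
python3 -m handwheel '[[0,0,0,0,0,-1],[0,0,0,0,0,-1],[0,0,0,0,0,-1],[0,0,0,0,0,-1],[0,0,0,0,0,-1],[0,0,0,0,0,-1],[0,0,0,0,0,-1],[0,0,0,0,0,-1]]'
python3 -m handwheel '[[0,0,0,0,0,-1],[0,0,0,0,0,-1],[0,0,0,0,0,-1],[0,0,0,0,0,-1],[0,0,0,0,0,-1],[0,0,0,0,0,-1],[0,0,0,0,0,-1],[0,0,0,0,0,-1]]'
python3 -m handwheel '[[0,0,0,0,0,-1],[0,0,0,0,0,-1],[0,0,0,0,0,-1],[0,0,0,0,0,-1],[0,0,0,0,0,-1],[0,0,0,0,0,-1],[0,0,0,0,0,-1],[0,0,0,0,0,-1]]'
python3 -m handwheel '[[0,0,0,0,0,-1],[0,0,0,0,0,-1],[0,0,0,0,0,-1],[0,0,0,0,0,-0.4],[0,0,0,0,0,0],[0,0,0,0,0,0],[0,0,0,0,0,0],[0,0,0,0,0,0]]'
python3 go.py 'A([.607,-.1335,.13])+z*.011' 'A([.607,-.1335,.065])+z*.011'
python3 - <<'E'
from h import *;from m2 import masks
for n in('top','side','wrist'):
    c=get_image(n);save(n+'9',c['image']);print(n,[(x[0],x[1],x[4]) for x in masks('blue0',n,c,.01)])
    if n!='wrist':print(masks('coaster',n,c,.003)[:1],masks('housing',n,c,.06)[:1])
E
```

```text
clock: 35.55
position: [0.5046, -0.3813, 0.1955]
ee_rot: [1.381, 1.899, -1.596]
force: [0.4, 0.2, -2.2]
width: 0.713
gripper_force: 39.8
clock: 36.22
position: [0.5046, -0.3814, 0.1955]
ee_rot: [-0.871, -2.4, 1.798]
force: [-0.1, -1.1, -1.9]
width: 0.709
gripper_force: 39.8
clock: 36.88
position: [0.5046, -0.3814, 0.1955]
ee_rot: [-0.16, -2.321, 1.567]
force: [-0.4, -0.5, -1.3]
width: 0.709
gripper_force: 39.9
clock: 37.55
position: [0.5046, -0.3814, 0.1955]
ee_rot: [0.451, -2.109, 1.274]
force: [-0.1, -0.9, 0.2]
width: 0.712
gripper_force: 39.9
clock: 38.22
position: [0.5046, -0.3814, 0.1955]
ee_rot: [0.958, -1.797, 0.942]
force: [-0.6, -0.6, -0.8]
width: 0.713
gripper_force: 39.9
clock: 38.88
position: [0.5047, -0.3813, 0.1955]
ee_rot: [1.139, -1.643, 0.795]
force: [-0.2, 0.3, -1.6]
width: 0.713
gripper_force: 39.9
pos [ 0.505 -0.381  0.196] F [-0.153  0.264 -1.568] w 0.713 t 38.9
[[-0.115 -0.935 -0.335]
 [-0.317  0.354 -0.88 ]
 [ 0.942  0.005 -0.337]]
q [ 0.081  0.772 -0.116  1.766  1.128  1.546  2.11 ]
to [ 0.603 -0.143  0.126] units [ -7.598  -0.411 -10.964]
to [ 0.603 -0.143  0.061] units [-3.06  -0.017  1.095]
top [(0.55, array([ 499.2, -302.9]), array([443., 236.])), (0.54, array([542.5,  -4.6]), array([326., 218.])), (0.48, array([ 410.1, -358.7]), array([465., 271.]))]
[] [(0.71, array([620.4, 128.3]), array([121.7,  71.8]), 0.5, array([273., 188.]))]
side [(0.49, array([ 415.7, -367. ]), array([432., 171.]))]
[(0.9, array([ 608.5, -131.5]), array([105.7, 106.1]), 62.1, array([335., 197.]))] [(0.6, array([614.5, 144.7]), array([143.3,  98.1]), 0.3, array([275., 250.]))]
wrist []
```

View pics/wrist9.png

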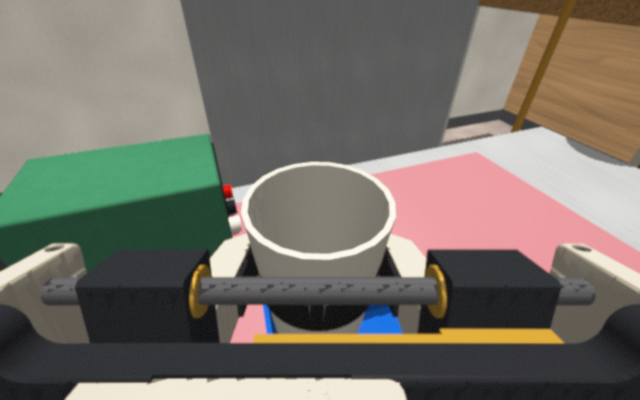

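```bash
python3 -m handwheel '[[0,0,0,0,0,0],[-0.69,-0.04,-0.997,0,0,0],[-0.69,-0.04,-0.997,0,0,0],[-0.69,-0.04,-0.997,0,0,0],[-0.69,-0.04,-0.997,0,0,0],[-0.69,-0.04,-0.997,0,0,0],[-0.69,-0.04,-0.997,0,0,0],[-0.69,-0.04,-0.997,0,0,0]]'
python3 -m handwheel '[[-0.69,-0.04,-0.997,0,0,0],[-0.69,-0.04,-0.997,0,0,0],[-0.69,-0.04,-0.997,0,0,0],[-0.69,-0.04,-0.997,0,0,0],[0,0,0,0,0,0],[-0.6,0,0.22,0,0,0],[-0.6,0,0.22,0,0,0],[-0.6,0,0.22,0,0,0]]'
python3 -m handwheel '[[-0.6,0,0.22,0,0,0],[-0.6,0,0.22,0,0,0],[0,0,0,0,0,0],[0,0,0,0,0,0],[0,0,0,0,0,0]]'
python3 go.py 'A([.607,-.1335,.0585])+z*.011'
```

```text
clock: 40.05
position: [0.5681, -0.2288, 0.1512]
ee_rot: [1.139, -1.643, 0.795]
force: [0.7, 0.0, -1.5]
width: 0.715
gripper_force: 39.9
clock: 40.72
position: [0.6029, -0.1448, 0.0869]
ee_rot: [1.138, -1.642, 0.795]
force: [0.4, -0.2, -1.4]
width: 0.712
gripper_force: 39.9
clock: 41.13
position: [0.6033, -0.1439, 0.0628]
ee_rot: [1.139, -1.643, 0.795]
force: [0.3, -0.6, -1.7]
width: 0.713
gripper_force: 39.9
pos [ 0.603 -0.144  0.063] F [ 0.319 -0.558 -1.709] w 0.713 t 41.1
[[-0.114 -0.935 -0.336]
 [-0.317  0.354 -0.88 ]
 [ 0.942  0.006 -0.337]]
q [-0.214  1.096 -0.182  1.406  0.928  1.751  1.991]
to [ 0.603 -0.143  0.055] units [-0.386  0.01   0.104]
```

```bash
python3 -m handwheel '[[-0.1,0,0.03,0,0,0],[-0.1,0,0.03,0,0,0],[-0.1,0,0.03,0,0,0],[-0.08,0,0.03,0,0,0],[0,0,0,0,0,0],[0,0,0,0,0,0],[0,0,0,0,0,0]]'
python3 -m handwheel '[[-0.05,0,0.01,0,0,0],[0,0,0,0,0,0],[0,0,0,0,0,0]]'
python3 -m handwheel '[[0,0,0,0,0,0],[0,0,0,0,0,0],[0,0,0,0,0,0],[0,0,0,0,0,0],[0,0,0,0,0,0],[0,0,0,0,0,0],[0,0,0,0,0,0]]' 1
python3 -m handwheel '[[0,0,-0.4,0,0,0],[0,0,-0.6,0,0,0],[0,0,-0.8,0,0,0],[0,0,-0.8,0,0,0],[0,0,-0.8,0,0,0],[0,0,-0.8,0,0,0],[0,0,-0.8,0,0,0],[0,0,-0.8,0,0,0]]'
python3 -m handwheel '[[0.94,0,-0.34,0,0,0],[0.94,0,-0.34,0,0,0],[0.94,0,-0.34,0,0,0],[0.94,0,-0.34,0,0,0],[0.94,0,-0.34,0,0,0],[0.94,0,-0.34,0,0,0],[0,0,0,0,0,0],[0,0,0,0,0,0]]'
python3 go.py
python3 - <<'E'
from h import *;from m2 import masks
for n in('top','side','wrist'):
    c=get_image(n);save(n+'10',c['image']);print(n,[(x[0],x[1],x[3],x[4]) for x in masks('blue0',n,c,.013)]);print([(x[0],x[1],x[3],x[4]) for x in masks('orange0',n,c,.013)])
    print(masks('coaster',n,c,.003)[:1],masks('cup',n,c,.095)[:1],masks('housing',n,c,.06)[:1],masks('pad',n,c,.002)[:1])
    print([onz(c,np.array(q['point'])*[640,400],.003) for q in place_of('cup',n)[:1]])
E
```

```text
clock: 41.72
position: [0.6033, -0.1433, 0.0546]
ee_rot: [1.139, -1.643, 0.795]
force: [-0.3, -0.8, -2.1]
width: 0.717
gripper_force: 39.9
clock: 41.97
position: [0.6034, -0.1432, 0.0536]
ee_rot: [1.139, -1.643, 0.795]
force: [-0.7, -0.1, -1.9]
width: 0.715
gripper_force: 39.9
clock: 42.55
position: [0.6034, -0.1432, 0.0536]
ee_rot: [1.139, -1.642, 0.795]
force: [-1.1, 0.8, -0.1]
width: 0.998
gripper_force: 0.0
clock: 43.22
position: [0.6427, -0.039, 0.0932]
ee_rot: [1.141, -1.643, 0.795]
force: [-0.3, -0.3, 0.3]
width: 1.001
gripper_force: 0.0
clock: 43.88
position: [0.6436, -0.0395, 0.214]
ee_rot: [1.141, -1.645, 0.796]
force: [-0.7, -0.7, 1.3]
width: 1.001
gripper_force: 0.0
pos [ 0.644 -0.039  0.214] F [-0.708 -0.692  1.261] w 1.001 t 43.9
[[-0.116 -0.936 -0.333]
 [-0.319  0.353 -0.88 ]
 [ 0.941  0.004 -0.339]]
q [-0.377  0.986 -0.093  1.182  0.842  1.974  2.218]
top [(0.61, array([ 410.4, -358.2]), 26.0, array([464., 272.])), (0.41, array([ 500.3, -300.9]), 89.0, array([442., 235.])), (0.39, array([676.2,  -2.8]), 0.7, array([325., 165.]))]
[(0.59, array([ 627.9, -237. ]), 45.2,
[... 928 characters left out ...]
([276., 251.]))] [(0.72, array([622.8, 130.2]), array([153.3, 107.8]), 2.2, array([277., 268.]))]
[array([[ 0.61253673, -0.13112654,  0.003     ]])]
wrist [(0.56, array([ 411.5, -358.7]), 35.7, array([370., 176.])), (0.37, array([ 459.7, -346.6]), 69.8, array([349., 184.]))]
[(0.64, array([ 630. , -237.8]), 74.0, array([278., 247.])), (0.29, array([ 435.2, -394.2]), 83.9, array([348., 184.]))]
[(0.86, array([ 615.1, -113.1]), array([ 50.5, 110.1]), 68.7, array([313., 321.]))] [(0.91, array([ 605.1, -138.5]), array([61.5, 70.6]), 69.6, array([318., 251.]))] [] [(0.24, array([ 427.2, -412.3]), array([288.1, 226.1]), 83.6, array([343., 185.]))]
[array([[ 0.60830568, -0.1366469 ,  0.003     ]])]
```

```bash
python3 -m handwheel '[[0,0,0,0,-1,0],[0,0,0,0,-1,0],[0,0,0,0,-1,0],[0,0,0,0,-1,0],[0,0,0,0,-1,0],[0,0,0,0,-1,0],[0,0,0,0,-1,0],[0,0,0,0,-1,0]]' 0.5 20
python3 -m handwheel '[[0,0,0,0,-1,0],[0,0,0,0,-1,0],[0,0,0,0,-1,0],[0,0,0,0,-1,0],[0,0,0,0,-1,0],[0,0,0,0,-1,0],[0,0,0,0,-1,0],[0,0,0,0,-1,0]]'
python3 -m handwheel '[[0,0,0,0,-1,0],[0,0,0,0,-0.5,0],[0,0,0,0,0,1],[0,0,0,0,0,1],[0,0,0,0,0,1],[0,0,0,0,0,1],[0,0,0,0,0,1],[0,0,0,0,0,1]]'
python3 -m handwheel '[[0,0,0,0,0,1],[0,0,0,0,0,1],[0,0,0,0,0,1],[0,0,0,0,0,1],[0,0,0,0,0,1],[0,0,0,0,0,1],[0,0,0,0,0,1],[0,0,0,0,0,1]]'
python3 -m handwheel '[[0,0,0,0,0,1],[0,0,0,0,0,1],[0,0,0,0,0,1],[-0.86,0.34,0,0,0,0],[-0.86,0.34,0,0,0,0],[-0.86,0.34,0,0,0,0],[-0.86,0.34,0,0,0,0],[-0.86,0.34,0,0,0,0]]'
python3 -m handwheel '[[0,0,0,0,0,0],[0,0,0,0,0,0],[0,0,0,0,0,0]]'
python3 go.py
python3 - <<'E'
from h import *;from m2 import masks
for n in('wrist','side'):
    c=get_image(n);save(n+'11',c['image']);print(n,*masks('blue0',n,c,.02),sep='\n');print(*masks('orange0',n,c,.02),sep='\n')
E
```

```text
clock: 45.75
position: [0.6432, -0.0407, 0.213]
ee_rot: [1.45, -2.095, 0.495]
force: [-0.4, 0.0, -0.3]
width: 0.509
gripper_force: 0.0
clock: 46.42
position: [0.6432, -0.0411, 0.2133]
ee_rot: [1.733, -2.509, 0.087]
force: [-0.2, -0.5, -0.2]
width: 0.502
gripper_force: 0.0
clock: 47.08
position: [0.6429, -0.0413, 0.2127]
ee_rot: [1.2, -2.894, 0.0]
force: [0.2, -0.7, -0.1]
width: 0.498
gripper_force: 0.0
clock: 47.75
position: [0.6429, -0.0412, 0.2127]
ee_rot: [0.356, -3.113, 0.004]
force: [0.4, -0.2, -0.1]
width: 0.498
gripper_force: 0.0
clock: 48.42
position: [0.7289, -0.0049, 0.212]
ee_rot: [0.034, -3.134, 0.005]
force: [0.6, -0.7, -0.0]
width: 0.497
gripper_force: 0.0
clock: 48.67
position: [0.7277, -0.0057, 0.2117]
ee_rot: [0.034, -3.133, 0.005]
force: [-0.5, 0.9, 0.1]
width: 0.496
gripper_force: 0.0
pos [ 0.728 -0.006  0.212] F [-0.501  0.924  0.073] w 0.496 t 48.7
[[-1.    -0.022 -0.008]
 [-0.022  1.    -0.003]
 [ 0.008 -0.003 -1.   ]]
q [ 0.032  0.633 -0.178  1.276  0.113  1.251  1.444]
wrist
(0.77, array([555.2,  -8. ]), array([12.4, 23.1]), 1.2, array([320.,   8.]))
(0.73, array([675.6,  -5.6]), array([20.9, 20.1]), 32.4, array([319., 129.]))
(0.66, array([781.5, -13.8]), array([ 23.9, 162.1]), 89.3, array([311., 214.]))
(0.87, array([ 629.8, -232.1]), array([32.7, 29.8]), 48.5, array([110.,  80.]))
side
(0.52, array([543.9,  -2.9]), array([25. , 40.4]), 30.4, array([334., 231.]))
(0.51, array([674.8,  -1.5]), array([18.4, 41.7]), 35.0, array([290., 212.]))
(0.48, array([ 411.7, -354.4]), array([23. , 35.5]), 19.6, array([433., 172.]))
(0.72, array([397.1, 357.1]), array([22.6, 21.1]), 76.4, array([306., 392.]))
(0.66, array([430.7, 375.6]), array([28. , 27.3]), 31.4, array([284., 389.]))
(0.64, array([472.1, 311.3]), array([22.6, 34.2]), 27.7, array([285., 349.]))
```

View pics/wrist11.png

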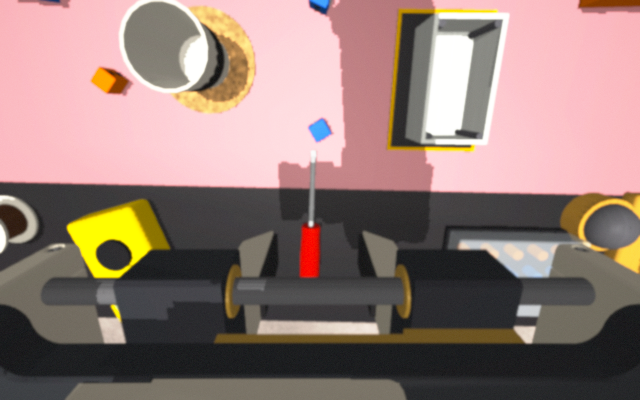

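```bash
python3 - <<'E'
from h import *
c=get_image('wrist');print(onz(c,[[313,152],[311,200]],.004))
for z in(.013,.026):print(onz(c,[[319,129.]],z))
a=get_image('side');print(tri(c,[[319,129.]],a,[[290,207.]]))
E
python3 -m handwheel '[[0,0,0,0,0,-1],[0,0,0,0,0,-1],[0,0,0,0,0,-1],[0,0,0,0,0,-1],[0,0,0,0,0,-1],[0,0,0,0,0,-1],[0,0,0,0,0,-1],[0,0,0,0,0,-0.8]]' 0.4
python3 -m handwheel '[[0,0,0,0,0,0],[0,0,0,0,0,0]]'
python3 go.py '[.675,-.0055,.1]' '[.675,-.0055,.006]'
```

```text
[[ 0.70464558 -0.0120386   0.004     ]
 [ 0.76537856 -0.0135033   0.004     ]]
[[ 0.67664422 -0.00548671  0.013     ]]
[[ 0.67560179 -0.00554681  0.026     ]]
(array([ 0.67581689, -0.00486656,  0.03649463]), np.float64(0.0025611347696115516))
clock: 49.73
position: [0.7282, -0.0053, 0.2119]
ee_rot: [0.881, -3.007, 0.001]
force: [-0.4, 0.5, 0.2]
width: 0.4
gripper_force: 0.0
clock: 49.9
position: [0.7283, -0.0053, 0.2119]
ee_rot: [0.873, -3.01, 0.001]
force: [-0.2, 0.4, 1.1]
width: 0.402
gripper_force: 0.0
pos [ 0.728 -0.005  0.212] F [-0.178  0.407  1.069] w 0.402 t 49.9
[[-0.845 -0.535 -0.007]
 [-0.535  0.845 -0.003]
 [ 0.008  0.002 -1.   ]]
q [ 0.101  0.646 -0.305  1.267  0.192  1.265  1.931]
to [ 0.675 -0.005  0.1  ] units [2.212 1.405 5.614]
to [ 0.675 -0.005  0.006] units [-0.036 -0.008  4.7  ]
```

```bash
python3 -m handwheel '[[0.74,0.47,0,0,0,0],[0.74,0.47,0,0,0,0],[0.74,0.47,0,0,0,0],[0,0,0.95,0,0,0],[0,0,0.95,0,0,0],[0,0,0.95,0,0,0],[0,0,0.95,0,0,0],[0,0,0.95,0,0,0]]'
python3 -m handwheel '[[0,0,0.8,0,0,0],[0,0,0.8,0,0,0],[0,0,0.8,0,0,0],[0,0,0.8,0,0,0],[0,0,0,0,0,0],[0,0,0,0,0,0]]'
python3 go.py '[.6755,-.0055,.006]'
python3 -c "
from h import *
c=get_image('wrist');save('w12',c['image'][150:390,120:520])"
```

```text
clock: 50.57
position: [0.675, -0.0055, 0.1167]
ee_rot: [0.872, -3.01, 0.001]
force: [-0.1, -0.3, 0.2]
width: 0.401
gripper_force: 0.0
clock: 51.07
position: [0.674, -0.0057, 0.0528]
ee_rot: [0.873, -3.008, 0.001]
force: [0.5, -0.5, -0.4]
width: 0.402
gripper_force: 0.0
pos [ 0.674 -0.006  0.053] F [ 0.465 -0.53  -0.446] w 0.402 t 51.1
[[-0.844 -0.536 -0.009]
 [-0.536  0.844 -0.003]
 [ 0.009  0.002 -1.   ]]
q [ 0.111  0.706 -0.292  1.584  0.244  0.897  1.866]
to [ 0.675 -0.005  0.006] units [-0.093 -0.036  2.338]
```

View pics/w12.png

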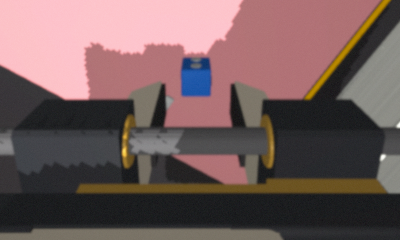

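```bash
python3 -m handwheel '[[-0.03,0,0.6,0,0,0],[-0.03,0,0.6,0,0,0],[-0.03,0,0.6,0,0,0],[0,0,0.53,0,0,0],[0,0,0,0,0,0]]'
python3 -m handwheel '[[0,0,0,0,0,0],[0,0,0,0,0,0],[0,0,0,0,0,0],[0,0,0,0,0,0],[0,0,0,0,0,0],[0,0,0,0,0,0],[0,0,0,0,0,0]]' 0 20
python3 -m handwheel '[[0,0,-0.5,0,0,0],[0,0,-1,0,0,0],[0,0,-1,0,0,0],[0,0,-1,0,0,0],[0,0,-1,0,0,0],[0,0,-1,0,0,0],[0,0,-1,0,0,0],[0,0,-1,0,0,0]]'
python3 go.py '[.54,-.2,.17]' '[.47,-.35,.17]' '[.47,-.35,.09]'
```

```text
clock: 51.53
position: [0.6737, -0.005, 0.0034]
ee_rot: [0.875, -3.005, -0.0]
force: [-0.4, -0.1, -0.2]
width: 0.398
gripper_force: 0.0
clock: 52.12
position: [0.6761, -0.0048, 0.0072]
ee_rot: [0.876, -3.01, 0.001]
force: [0.3, -0.2, 3.4]
width: 0.217
gripper_force: 20.0
clock: 52.78
position: [0.6766, -0.0044, 0.1584]
ee_rot: [0.876, -3.009, 0.001]
force: [-0.7, -0.5, -0.7]
width: 0.218
gripper_force: 20.0
pos [ 0.677 -0.004  0.158] F [-0.677 -0.534 -0.739] w 0.218 t 52.8
[[-0.844 -0.537 -0.007]
 [-0.537  0.844 -0.003]
 [ 0.008  0.002 -1.   ]]
q [ 0.122  0.602 -0.315  1.486  0.201  1.092  1.902]
to [ 0.54 -0.2   0.17] units [11.016 -4.587 -0.504]
to [ 0.47 -0.35  0.17] units [ 6.979 -4.449  0.046]
to [ 0.47 -0.35  0.09] units [-0.03  -0.006  4.   ]
```

```bash
python3 -m handwheel '[[0.975,-0.52,-0.1,0,0,0],[0.975,-0.52,-0.1,0,0,0],[0.975,-0.52,-0.1,0,0,0],[0.975,-0.52,-0.1,0,0,0],[0.975,-0.52,-0.1,0,0,0],[0.975,-0.52,0,0,0,0],[0.975,-0.52,0,0,0,0],[0.975,-0.52,0,0,0,0]]'
python3 -m handwheel '[[0.975,-0.52,0,0,0,0],[0.975,-0.52,0,0,0,0],[0.975,-0.52,0,0,0,0],[0.975,-0.52,0,0,0,0],[0.975,-0.52,0,0,0,0],[0.975,-0.52,0,0,0,0],[0.975,-0.52,0,0,0,0],[0.975,-0.52,0,0,0,0]]'
python3 -m handwheel '[[0.975,-0.52,0,0,0,0],[0.975,-0.52,0,0,0,0],[0.975,-0.52,0,0,0,0],[0,0,1,0,0,0],[0,0,1,0,0,0],[0,0,1,0,0,0],[0,0,0.8,0,0,0],[0,0,0,0,0,0]]'
python3 go.py
```

```text
clock: 53.45
position: [0.5892, -0.1591, 0.1685]
ee_rot: [0.876, -3.009, 0.001]
force: [-0.6, -0.9, -0.5]
width: 0.214
gripper_force: 20.0
clock: 54.12
position: [0.5022, -0.313, 0.1696]
ee_rot: [0.876, -3.009, 0.001]
force: [-0.5, -1.1, -0.6]
width: 0.217
gripper_force: 20.0
clock: 54.78
position: [0.4678, -0.369, 0.0907]
ee_rot: [0.875, -3.006, -0.005]
force: [-0.4, -0.3, -0.7]
width: 0.214
gripper_force: 20.0
pos [ 0.468 -0.369  0.091] F [-0.351 -0.251 -0.706] w 0.214 t 54.8
[[-0.844 -0.537 -0.012]
 [-0.537  0.844 -0.   ]
 [ 0.01   0.006 -1.   ]]
q [ 0.756  0.551 -0.262  1.769  0.188  0.856  2.544]
```

```bash
python3 -m handwheel '[[0,0,0,0,0,0],[0,0,0,0,0,0],[0,0,0,0,0,0],[0,0,0,0,0,0],[0,0,-1,0,0,0],[0,0,-1,0,0,0],[0,0,-1,0,0,0],[0,0,-1,0,0,0]]' 0.45
python3 -m handwheel '[[-0.97,0.785,-0.2,0,0,0],[-0.97,0.785,-0.2,0,0,0],[-0.97,0.785,-0.2,0,0,0],[-0.97,0.785,-0.2,0,0,0],[-0.97,0.785,-0.2,0,0,0],[-0.97,0.785,0,0,0,0],[-0.97,0.785,0,0,0,0],[-0.97,0.785,0,0,0,0]]'
python3 -m handwheel '[[-0.97,0.785,0,0,0,0],[-0.97,0.785,0,0,0,0],[-0.97,0.785,0,0,0,0],[-0.97,0.785,0,0,0,0],[-0.97,0.785,0,0,0,0],[-0.97,0.785,0,0,0,0],[-0.97,0.785,0,0,0,0],[-0.97,0.785,0,0,0,0]]'
python3 -m handwheel '[[-0.97,0.785,0,0,0,0],[0,0,0,0,0,0],[0,0,0,0,0,0],[0,0,0,0,0,0]]'
python3 go.py
python3 - <<'E'
from h import *;from m2 import masks
c=get_image('wrist');save('w13',c['image'])
for z in(.02,.026): print(*masks('blue0','wrist',c,z),sep='\n')
E
```

```text
clock: 55.45
position: [0.4705, -0.3699, 0.175]
ee_rot: [0.876, -3.009, 0.002]
force: [0.7, -0.7, -0.3]
width: 0.448
gripper_force: 0.0
clock: 56.12
position: [0.5346, -0.1795, 0.1933]
ee_rot: [0.876, -3.01, 0.003]
force: [0.6, 0.1, -0.9]
width: 0.453
gripper_force: 0.0
clock: 56.78
position: [0.5981, 0.0099, 0.1921]
ee_rot: [0.876, -3.01, 0.002]
force: [0.1, 0.0, 0.4]
width: 0.453
gripper_force: 0.0
clock: 57.12
position: [0.6055, 0.0317, 0.1915]
ee_rot: [0.876, -3.009, 0.002]
force: [-0.5, -0.4, 0.6]
width: 0.452
gripper_force: 0.0
pos [0.605 0.032 0.191] F [-0.501 -0.449  0.645] w 0.452 t 57.1
[[-0.844 -0.537 -0.007]
 [-0.537  0.844 -0.004]
 [ 0.008  0.001 -1.   ]]
q [ 0.118  0.471 -0.376  1.635  0.192  1.08   1.825]
(0.86, array([544.6,  -7.2]), array([21.1, 20.9]), 67.6, array([317., 110.]))
(0.17, array([484.8, 298.5]), array([210.9, 150.2]), 49.4, array([577., 224.]))
(0.86, array([544.5,  -7.3]), array([20.8, 20.5]), 67.6, array([317., 110.]))
(0.17, array([485.7, 292.9]), array([207. , 147.4]), 49.4, array([577., 224.]))
```

View pics/w13.png

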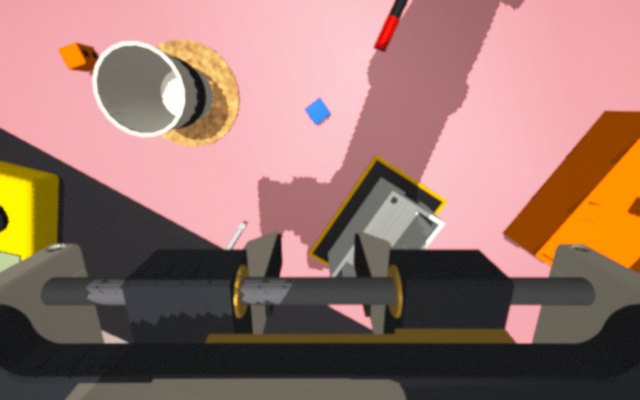

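```bash
python3 -m handwheel '[[0,0,0,0,0,1],[0,0,0,0,0,1],[0,0,0,0,0,1],[0,0,0,0,0,1],[0,0,0,0,0,1],[0,0,0,0,0,1],[0,0,0,0,0,1],[0,0,0,0,0,1]]' 0.42
python3 -m handwheel '[[0,0,0,0,0,1],[0,0,0,0,0,1],[0,0,0,0,0,1],[0,0,0,0,0,1],[0,0,0,0,0,1],[0,0,0,0,0,0.7],[0,0,0,0,0,0],[0,0,0,0,0,0]]'
python3 go.py '[.5445,-.0073,.05]' '[.5445,-.0073,.006]'
python3 - <<'E'
from h import *;from m2 import masks
c=get_image('wrist');print(*masks('blue0','wrist',c,.026),sep='\n')
E
```

```text
clock: 57.93
position: [0.6054, 0.0311, 0.1912]
ee_rot: [0.005, -3.134, 0.005]
force: [-0.3, 0.3, 0.6]
width: 0.419
gripper_force: 0.0
clock: 58.6
position: [0.6055, 0.0315, 0.1912]
ee_rot: [-0.607, -3.076, 0.007]
force: [-0.2, 0.3, -0.1]
width: 0.419
gripper_force: 0.0
pos [0.605 0.032 0.191] F [-0.191  0.255 -0.117] w 0.419 t 58.6
[[-0.925  0.38  -0.007]
 [ 0.38   0.925 -0.003]
 [ 0.006 -0.006 -1.   ]]
q [-0.033  0.447 -0.155  1.649  0.079  1.06   0.969]
to [ 0.544 -0.007  0.05 ] units [ 2.043 -2.913  7.089]
to [ 0.544 -0.007  0.006] units [-0.012  0.013  2.2  ]
(0.62, array([543.9,  -4.1]), array([24. , 20.8]), 67.8, array([265., 136.]))
```

```bash
python3 -m handwheel '[[0.68,-0.97,0,0,0,0],[0.68,-0.97,0,0,0,0],[0.68,-0.97,0,0,0,0],[0,0,1,0,0,0],[0,0,1,0,0,0],[0,0,1,0,0,0],[0,0,1,0,0,0],[0,0,1,0,0,0]]'
python3 -m handwheel '[[0,0,1,0,0,0],[0,0,0.8,0,0,0],[0,0,0.6,0,0,0],[0,0,0.6,0,0,0],[0,0,0.6,0,0,0],[0,0,0.5,0,0,0],[0,0,0,0,0,0]]'
python3 -m handwheel '[[0,0,0,0,0,0],[0,0,0,0,0,0],[0,0,0,0,0,0],[0,0,0,0,0,0],[0,0,0,0,0,0],[0,0,0,0,0,0],[0,0,0,0,0,0]]' 0 20
python3 -m handwheel '[[0,0,-0.5,0,0,0],[0,0,-1,0,0,0],[0,0,-1,0,0,0],[0,0,-1,0,0,0],[0,0,-1,0,0,0],[0,0,-1,0,0,0],[0,0,-1,0,0,0],[0,0,-1,0,0,0]]'
python3 go.py '[.47,-.365,.17]'
```

```text
clock: 59.37
position: [0.545, -0.0065, 0.091]
ee_rot: [-0.606, -3.076, 0.006]
force: [0.7, 0.2, -1.0]
width: 0.422
gripper_force: 0.0
clock: 59.95
position: [0.5431, -0.0067, 0.0079]
ee_rot: [-0.606, -3.073, 0.008]
force: [-0.7, -0.2, 0.5]
width: 0.418
gripper_force: 0.0
clock: 60.53
position: [0.5449, -0.0065, 0.0103]
ee_rot: [-0.608, -3.077, 0.006]
force: [-1.3, 0.0, 7.2]
width: 0.219
gripper_force: 20.0
clock: 61.2
position: [0.545, -0.006, 0.1613]
ee_rot: [-0.607, -3.076, 0.007]
force: [-0.0, -0.7, -0.5]
width: 0.214
gripper_force: 20.0
pos [ 0.545 -0.006  0.161] F [-0.043 -0.699 -0.512] w 0.214 t 61.2
[[-0.925  0.38  -0.007]
 [ 0.38   0.925 -0.003]
 [ 0.006 -0.005 -1.   ]]
q [ 0.032  0.384 -0.16   1.835  0.077  0.936  1.019]
to [ 0.47  -0.365  0.17 ] units [ -3.347 -18.031  -0.357]
```

```bash
python3 -m handwheel '[[-0.19,-1,-0.1,0,0,0],[-0.19,-1,-0.1,0,0,0],[-0.19,-1,-0.1,0,0,0],[-0.19,-1,-0.1,0,0,0],[-0.19,-1,-0.1,0,0,0],[-0.19,-1,0,0,0,0],[-0.19,-1,0,0,0,0],[-0.19,-1,0,0,0,0]]'
python3 -m handwheel '[[-0.19,-1,0,0,0,0],[-0.19,-1,0,0,0,0],[-0.19,-1,0,0,0,0],[-0.19,-1,0,0,0,0],[-0.19,-1,0,0,0,0],[-0.19,-1,0,0,0,0],[-0.19,-1,0,0,0,0],[-0.19,-1,0,0,0,0]]'
python3 -m handwheel '[[-0.19,-1,0,0,0,0],[-0.19,-1,0,0,0,0],[0,0,1,0,0,0],[0,0,1,0,0,0],[0,0,1,0,0,0],[0,0,0.9,0,0,0],[0,0,0,0,0,0],[0,0,0,0,0,0]]'
python3 -m handwheel '[[0,0,0,0,0,0],[0,0,0,0,0,0],[0,0,0,0,0,0],[0,0,0,0,0,0],[0,0,-1,0,0,0],[0,0,-1,0,0,0],[0,0,-1,0,0,0],[0,0,-1,0,0,0]]' 0.45
python3 -m handwheel '[[0,0,-1,0,0,0],[0,0,0,0,0,0],[0,0,0,0,0,0]]'
python3 go.py
python3 - <<'E'
from h import *;from m2 import masks
for n in('wrist','top','side'):
    c=get_image(n);save(n+'14',c['image'])
    print(n,[(x[0],x[1],x[2],x[3]) for x in masks('blue0',n,c,.02)])
    print([(x[0],x[1],x[2],x[3]) for x in masks('orange0',n,c,.02)],masks('blue_bin',n,c,.06)[:1])
E
```

```text
clock: 61.87
position: [0.5123, -0.1664, 0.171]
ee_rot: [-0.607, -3.076, 0.007]
force: [0.5, -0.4, -0.4]
width: 0.208
gripper_force: 20.0
clock: 62.53
position: [0.4796, -0.3259, 0.1717]
ee_rot: [-0.607, -3.076, 0.006]
force: [-0.3, 0.2, -0.4]
width: 0.216
gripper_force: 20.0
clock: 63.2
position: [0.4708, -0.3648, 0.0931]
ee_rot: [-0.607, -3.074, 0.005]
force: [0.2, 0.4, 0.6]
width: 0.217
gripper_force: 20.0
clock: 63.87
position: [0.4719, -0.365, 0.1746]
ee_rot: [-0.607, -3.076, 0.007]
force: [0.5, -0.5, 0.4]
width: 0.45
gripper_force: 0.0
clock: 64.12
position: [0.4728, -0.3654, 0.1948]
ee_rot: [-0.608, -3.078, 0.009]
force: [-0.5, -0.8, -0.2]
width: 0.446
gripper_force: 0.0
pos [ 0.473 -0.365  0.195] F [-0.502 -0.755 -0.166] w 0.446 t 64.1
[[-0.925  0.38  -0.005]
 [ 0.38   0.925 -0.005]
 [ 0.003 -0.006 -1.   ]]
q [ 0.599  0.42  -0.048  1.68   0.03   1.044  1.721]
wrist [(0.92, array([ 479.9, -374.9]), array([23.2, 28.2]), 71.9), (0.91, array([ 411.7, -357.7]), array([26. , 20.9]), 23.5), (0.78, array([ 399.5, -313. ]), array([20.9, 27.2]), 64.7), (0.78, array([ 457.1, -291.4]), a
[... 301 characters left out ...]
ray([171.3, 171.8]), 84.7, array([310., 158.]))]
top [(0.63, array([ 455.1, -295.7]), array([12.7, 22.5]), 89.2), (0.54, array([ 411.4, -354.9]), array([29.9, 25.1]), 26.4), (0.42, array([ 397.6, -309.5]), array([21. , 23.1]), 45.5)]
[(0.53, array([391.9, 356.9]), array([27.5, 25.9]), 1.6)] [(0.62, array([ 456.4, -349.8]), array([187.4, 174.5]), 84.1, array([465., 256.]))]
side [(0.63, array([ 484.4, -408.6]), array([28. , 60.1]), 13.4)]
[(0.49, array([430.9, 377.1]), array([22.9, 29.7]), 15.2), (0.48, array([396.3, 357.2]), array([19.4, 23.8]), 60.7), (0.44, array([472.7, 311.6]), array([21.2, 34.7]), 34.7)] [(0.59, array([ 454.6, -328.1]), array([235.7, 192.9]), 83.6, array([420., 165.]))]
```

```bash
python3 -m handwheel '[[-0.92,0.98,0,0,0,0],[-0.92,0.98,0,0,0,0],[-0.92,0.98,0,0,0,0],[-0.92,0.98,0,0,0,0],[-0.92,0.98,0,0,0,0],[-0.92,0.98,0,0,0,0],[-0.92,0.98,0,0,0,0],[-0.92,0.98,0,0,0,0]]' 0.42
python3 -m handwheel '[[-0.92,0.98,0,0,0,0],[0,0,0,0,0,0],[0,0,0,0,0,0],[0,0,0,0,0,0]]'
python3 go.py
python3 - <<'E'
from h import *;from m2 import masks
c=get_image('wrist');save('w15',c['image'])
for z in(.02,.026):print([(x[0],x[1],x[2],x[3],x[4]) for x in masks('orange0','wrist',c,z)])
# colour check
hsv=cv2.cvtColor(c['image'],cv2.COLOR_RGB2HSV);m=cv2.inRange(hsv,(7,150,90),(17,255,255))
k,_=cv2.findContours(m,0,2)
for a in k:
    if cv2.contourArea(a)>60:print(cv2.boundingRect(a),cv2.contourArea(a),cv2.minAreaRect((onz(c,a.reshape(-1,2),.022)[:,:2]*1000).astype(np.float32)))
print(masks('cup','wrist',c,.095)[:1])
E
```

```text
clock: 65.38
position: [0.6689, -0.2752, 0.1914]
ee_rot: [-0.607, -3.075, 0.007]
force: [0.8, 0.1, -0.8]
width: 0.418
gripper_force: 0.0
clock: 65.72
position: [0.6918, -0.2652, 0.1908]
ee_rot: [-0.607, -3.075, 0.008]
force: [-0.3, -0.7, -0.4]
width: 0.418
gripper_force: 0.0
pos [ 0.692 -0.265  0.191] F [-0.286 -0.726 -0.383] w 0.418 t 65.7
[[-0.925  0.38  -0.008]
 [ 0.38   0.925 -0.003]
 [ 0.007 -0.006 -1.   ]]
q [ 0.32   0.661 -0.052  1.271  0.04   1.218  1.446]
[(0.88, array([ 629.1, -236.7]), array([20.5, 21.1]), 51.1, array([321., 114.]))]
[(0.88, array([ 628.9, -236.7]), array([20.1, 20.7]), 51.1, array([321., 114.]))]
[(0.57, array([ 610.4, -141.7]), array([79. , 57.9]), 67.4, array([426.,  48.]))]
```

```bash
python3 -m handwheel '[[0,0,0,0,0,0.83],[0,0,0,0,0,0.83],[0,0,0,0,0,0.83],[0,0,0,0,0,0.83],[0,0,0,0,0,0.82],[0,0,0,0,0,0],[0,0,0,0,0,0]]'
python3 go.py '[.631,-.2385,.11]' '[.631,-.2385,.01]'
python3 - <<'E'
from h import *;from m2 import masks
c=get_image('wrist')
print([(x[0],x[1],x[2],x[3],x[4]) for x in masks('orange0','wrist',c,.026)])
E
```

```text
clock: 66.5
position: [0.6919, -0.2652, 0.1916]
ee_rot: [-1.043, -2.957, 0.009]
force: [0.4, 0.4, -0.5]
width: 0.419
gripper_force: 0.0
pos [ 0.692 -0.265  0.192] F [ 0.392  0.427 -0.531] w 0.419 t 66.5
[[-0.779  0.627 -0.007]
 [ 0.627  0.779 -0.003]
 [ 0.004 -0.007 -1.   ]]
q [ 0.282  0.658  0.017  1.275 -0.005  1.215  1.19 ]
to [ 0.631 -0.238  0.11 ] units [ 3.197 -0.841  4.096]
to [ 0.631 -0.238  0.01 ] units [-0.018  0.036  5.   ]
[(0.98, array([ 629.3, -236.1]), array([19.6, 18.9]), 51.2, array([302., 115.])), (0.36, array([ 464.7, -381.6]), array([38. , 28.6]), 72.3, array([83., 76.]))]
```

```bash
python3 -m handwheel '[[0.8,-0.2,0,0,0,0],[0.8,-0.2,0,0,0,0],[0.8,-0.2,0,0,0,0],[0.8,-0.22,0,0,0,0],[0,0,1,0,0,0],[0,0,1,0,0,0],[0,0,1,0,0,0],[0,0,1,0,0,0]]'
python3 -m handwheel '[[0,0,0.7,0,0,0],[0,0,0.7,0,0,0],[0,0,0.7,0,0,0],[0,0,0.6,0,0,0],[0,0,0.6,0,0,0],[0,0,0.6,0,0,0],[0,0,0.6,0,0,0],[0,0,0.5,0,0,0]]'
python3 go.py
python3 -m handwheel '[[0,0,0,0,0,0],[0,0,0,0,0,0],[0,0,0,0,0,0],[0,0,0,0,0,0],[0,0,0,0,0,0],[0,0,0,0,0,0],[0,0,0,0,0,0]]' 0 20
python3 -m handwheel '[[0,0,-0.5,0,0,0],[0,0,-1,0,0,0],[0,0,-1,0,0,0],[0,0,-1,0,0,0],[0,0,-1,0,0,0],[0,0,-1,0,0,0],[0,0,-1,0,0,0],[0,0,-1,0,0,0]]'
python3 -m handwheel '[[0,0,-1,0,0,0],[0,0,-1,0,0,0],[0,0,0,0,0,0]]'
python3 go.py '[.458,.352,.2]'
```

```text
clock: 67.27
position: [0.6316, -0.2377, 0.1113]
ee_rot: [-1.042, -2.958, 0.008]
force: [-0.4, -0.6, -0.0]
width: 0.419
gripper_force: 0.0
clock: 67.93
position: [0.6307, -0.2378, 0.0104]
ee_rot: [-1.044, -2.956, 0.008]
force: [-0.2, 0.4, 0.0]
width: 0.418
gripper_force: 0.0
pos [ 0.631 -0.238  0.01 ] F [-0.205  0.373  0.02 ] w 0.418 t 67.9
[[-0.778  0.628 -0.008]
 [ 0.628  0.778 -0.003]
 [ 0.004 -0.007 -1.   ]]
q [ 0.28   0.736 -0.003  1.628  0.009  0.785  1.164]
clock: 68.52
position: [0.6313, -0.238, 0.0123]
ee_rot: [-1.045, -2.958, 0.008]
force: [-0.3, -0.6, 2.7]
width: 0.217
gripper_force: 20.0
clock: 69.18
position: [0.6318, -0.2374, 0.1635]
ee_rot: [-1.044, -2.957, 0.008]
force: [0.1, 0.4, -0.1]
width: 0.216
gripper_force: 20.0
clock: 69.43
position: [0.6342, -0.2379, 0.2071]
ee_rot: [1.046, 2.961, -0.007]
force: [0.3, -0.7, -0.4]
width: 0.215
gripper_force: 20.0
pos [ 0.634 -0.238  0.207] F [ 0.334 -0.711 -0.449] w 0.215 t 69.4
[[-0.778  0.628 -0.001]
 [ 0.628  0.778 -0.005]
 [-0.003 -0.004 -1.   ]]
q [0.272 0.535 0.008 1.456 0.001 1.15  1.171]
to [0.458 0.352 0.2  ] units [25.382 17.419  0.219]
```

```bash
python3 -m handwheel '[[0.976,0.67,0,0,0,0],[0.976,0.67,0,0,0,0],[0.976,0.67,0,0,0,0],[0.976,0.67,0,0,0,0],[0.976,0.67,0,0,0,0],[0.976,0.67,0,0,0,0],[0.976,0.67,0,0,0,0],[0.976,0.67,0,0,0,0]]'
python3 -m handwheel '[[0.976,0.67,0,0,0,0],[0.976,0.67,0,0,0,0],[0.976,0.67,0,0,0,0],[0.976,0.67,0,0,0,0],[0.976,0.67,0,0,0,0],[0.976,0.67,0,0,0,0],[0.976,0.67,0,0,0,0],[0.976,0.67,0,0,0,0]]'
python3 -m handwheel '[[0.976,0.67,0,0,0,0],[0.976,0.67,0,0,0,0],[0.976,0.67,0,0,0,0],[0.976,0.67,0,0,0,0],[0.976,0.67,0,0,0,0],[0.976,0.67,0,0,0,0],[0.976,0.67,0,0,0,0],[0.976,0.67,0,0,0,0]]'
python3 -m handwheel '[[0.976,0.67,0,0,0,0],[0.976,0.67,0,0,0,0],[0,0,1,0,0,0],[0,0,1,0,0,0],[0,0,1,0,0,0],[0,0,1,0,0,0],[0,0,1,0,0,0],[0,0,0,0,0,0]]'
python3 go.py
```

```text
clock: 70.1
position: [0.5773, -0.0547, 0.2019]
ee_rot: [-1.044, -2.957, 0.008]
force: [0.0, 0.4, -1.1]
width: 0.218
gripper_force: 20.0
clock: 70.77
position: [0.5232, 0.1266, 0.2018]
ee_rot: [-1.044, -2.957, 0.008]
force: [-0.8, -0.1, 1.1]
width: 0.218
gripper_force: 20.0
clock: 71.43
position: [0.469, 0.3081, 0.2016]
ee_rot: [-1.044, -2.957, 0.008]
force: [-0.1, 0.5, -0.2]
width: 0.219
gripper_force: 20.0
clock: 72.1
position: [0.4534, 0.3504, 0.098]
ee_rot: [-1.043, -2.954, 0.016]
force: [-0.5, -0.4, -0.9]
width: 0.214
gripper_force: 20.0
pos [0.453 0.35  0.098] F [-0.456 -0.441 -0.858] w 0.214 t 72.1
[[-0.778  0.628 -0.012]
 [ 0.628  0.778 -0.007]
 [ 0.005 -0.013 -1.   ]]
q [-0.623  0.505 -0.176  1.822  0.109  0.837  0.04 ]
```

```bash
python3 -m handwheel '[[0,0,0,0,0,0],[0,0,0,0,0,0],[0,0,0,0,0,0],[0,0,0,0,0,0],[0,0,-1,0,0,0],[0,0,-1,0,0,0],[0,0,-1,0,0,0],[0,0,-1,0,0,0]]' 0.45
python3 -m handwheel '[[0,0,-1,0,0,0],[0,0,-1,0,0,0],[0,0,-1,0,0,0],[0,0,0,0,0,0],[0,0,0,0,0,0],[0,0,0,0,0,0]]'
cat > chk.py <<'E'
from h import *;from m2 import masks
for n in('top','side','wrist'):
    c=get_image(n);save(n+'16',c['image']);print(n)
    for l,z in(('blue0',.02),('orange0',.02)):print(l,[(x[0],x[1],x[4]) for x in masks(l,n,c,z)])
    for l,z in(('housing',.06),('pad',.002),('cup',.095),('coaster',.003),('screwdriver',.01)):
        print(l,masks(l,n,c,z)[:1],[(round(q['score'],2),np.round(onz(c,np.array(q['point'])*[640,400],.003)[0],3)) for q in place_of(l,n)[:1]])
E
python3 go.py;python3 chk.py
```

```text
clock: 72.77
position: [0.4561, 0.3526, 0.1831]
ee_rot: [-1.044, -2.957, 0.007]
force: [0.4, 0.5, -0.5]
width: 0.444
gripper_force: 0.0
clock: 73.27
position: [0.4562, 0.3525, 0.2413]
ee_rot: [-1.044, -2.957, 0.008]
force: [0.5, 0.3, 0.3]
width: 0.448
gripper_force: 0.0
pos [0.456 0.353 0.241] F [0.536 0.304 0.293] w 0.448 t 73.3
[[-0.778  0.628 -0.007]
 [ 0.628  0.778 -0.003]
 [ 0.004 -0.007 -1.   ]]
q [-0.612  0.36  -0.186  1.655  0.068  1.14   0.077]
top
blue0 [(0.57, array([ 410.4, -355.4]), array([465., 273.])), (0.56, array([ 463.5, -360.1]), array([467., 250.])), (0.46, array([ 498.8, -300.2]), array([443., 236.])), (0.41, array([ 396.8, -310.5]), array([447., 277.])), (0.38, array([ 455.1, -294.4]), array([441., 253.]))]
orange0 [(0.64, array([390.9, 356.4]), array([181., 275.])), (0.53, array([434. , 374.6]), array([175., 258.])), (0.28, array([456.3, 352.7]), array([184., 255.]))]
housing [(0.85, array([622.8, 128.4]), array([122. ,  80.8]), 0.5, array([272., 182.]))] [(0.7, array([0.622, 0.127, 0.003]))]
pad [(0.88, array([623.5, 130.3]), array([147.1, 105.7]), 0.5, array(
[... 1232 characters left out ...]
0.]))] [(0.67, array([ 0.608, -0.137,  0.003]))]
screwdriver [] [(0.32, array([0.462, 0.346, 0.003]))]
wrist
blue0 []
orange0 [(0.88, array([431.3, 376.5]), array([320., 142.])), (0.86, array([445.3, 345.8]), array([311., 163.])), (0.66, array([473. , 311.1]), array([301., 199.])), (0.65, array([392.8, 357.3]), array([289., 126.]))]
housing [(0.84, array([582.9, 178. ]), array([53.3, 39. ]), 0.2, array([278., 322.]))] [(0.7, array([0.618, 0.133, 0.003]))]
pad [(0.79, array([622.8, 172. ]), array([79.6, 19.4]), 0.2, array([296., 322.]))] []
cup [] []
coaster [(0.73, array([392.5, 354.9]), array([22.2, 26.3]), 71.7, array([289., 126.]))] [(0.56, array([0.627, 0.126, 0.003]))]
screwdriver [] []
```

```bash
python3 -m handwheel '[[-0.965,-0.196,0,0,0,0],[-0.965,-0.196,0,0,0,0],[-0.965,-0.196,0,0,0,0],[-0.965,-0.196,0,0,0,0],[-0.965,-0.196,0,0,0,0],[-0.965,-0.196,0,0,0,0],[-0.965,-0.196,0,0,0,0],[-0.965,-0.196,0,0,0,0]]'
python3 -m handwheel '[[-0.965,-0.196,0,0,0,0],[-0.965,-0.196,0,0,0,0],[-0.965,-0.196,0,0,0,0],[-0.965,-0.196,0,0,0,0],[-0.965,-0.196,0,0,0,0],[-0.965,-0.196,0,0,0,0],[-0.965,-0.196,0,0,0,0],[-0.965,-0.196,0,0,0,0]]'
python3 -m handwheel '[[-0.965,-0.196,0,0,0,0],[-0.965,-0.196,0,0,0,0],[0,0,0,0,0,0],[0,0,0,0,0,0],[0,0,0,0,0,0]]'
python3 - <<'E'
from h import *;from m2 import masks
c=get_image('wrist');save('w17',c['image']);print(c['position'])
print(masks('housing','wrist',c,.06)[:2],masks('pad','wrist',c,.002)[:2])
c=get_image('side');print(masks('housing','side',c,.06)[:1],masks('pad','side',c,.002)[:1])
hsv=cv2.cvtColor(get_image('wrist')['image'],cv2.COLOR_RGB2HSV)
E
```

```text
clock: 75.88
position: [0.5574, 0.2305, 0.2409]
ee_rot: [-1.044, -2.957, 0.008]
force: [0.2, 0.5, -0.3]
width: 0.45
gripper_force: 0.0
clock: 76.55
position: [0.6579, 0.1092, 0.2404]
ee_rot: [-1.044, -2.957, 0.008]
force: [0.4, 0.4, 1.2]
width: 0.451
gripper_force: 0.0
clock: 76.97
position: [0.6821, 0.0804, 0.2402]
ee_rot: [-1.043, -2.956, 0.007]
force: [0.3, 0.7, 0.2]
width: 0.449
gripper_force: 0.0
[0.62011833 0.13131274 0.3981156 ]
[(0.62, array([625.5, 129.4]), array([115.9,  65.9]), 0.9, array([325., 107.]))] [(0.63, array([624. , 128.3]), array([149.8, 104.9]), 0.4, array([329., 106.]))]
[(0.68, array([614.5, 144.9]), array([144.4,  99. ]), 0.6, array([274., 250.]))] [(0.91, array([625.7, 129. ]), array([150.5, 104.1]), 1.4, array([274., 269.]))]
```

```bash
python3 -c "
from cell import sign_off;print(sign_off())"
```

```text
the job is handed in; nothing more can be done
None
```

Job handed in at about 77 s: housing stands upright on the pad within 2 mm and 1° of square, the empty cup upright on the coaster within 3 mm of its middle, all 4 orange and 7 blue blocks in their bins and the screwdriver not moved; I viewed 15 pictures, one over the limit of 14.

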